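# Set the tilting table on its gauge blocks and fit the locating pin

### The arm

A 6-joint arm with a two-finger parallel gripper is mounted at the origin on the work surface. World frame = base frame: x ahead of the robot, y to its left, z up, the work surface at z = 0. Lengths are in mm, angles in degrees, forces in N, time in s.
With the tool pointing down it reaches from about 350 to 775 mm from the base axis. Payload 7.3 kg.
Tool frame: the origin (TCP) lies midway between the tips of the shut fingers; the grasp point (between the pads) lies manip.grasp_offset behind it (manip.grasp_offset is the distance from the TCP to the grasp point, in mm); z points along the fingers, x is the direction in which the jaws open and shut, and the axes are right-handed (so a half turn about z gives the same grasp; the last joint's range is limited). The gripper opens to 92 mm and grips with 3 to 60 N. Pads are 19 mm wide; open, the fingers measure 130 mm over their backs; the gripper's body (75 mm by 190 mm) begins 47 mm behind the grasp point.
Start: joints at [56.15, 19.595, 87.324, -0, 73.075, -8.365], TCP at [225.884, 473.942, 226.741] pointing down, gripper open.
Joint ranges: [-145.02, 145.02], [-44.19, 115.74], [2.07, 154.8], [-57.11, 237.11], [16.16, 152.29], [-177.93, 177.93]. Speed limits (degrees/s): [147.25, 147.25, 180, 180, 180, 180].

### API

Orientations are given as a 3x3 rotation matrix whose columns are the frame's x, y, z axes.
In Python, from plant import observe, optics, workorder, manip gives the robot as it stands. The module is installed in compiled form; this text tells all that it offers.
- The arm moves only by the tool drive_tool, never from a script. Its argument "steps" is a list of rows, each an object of numbers: "tx", "ty", "tz": the shift along the tool's x, y, z each as a share of 2 cm, from -1 to 1; "rx", "ry", "rz": the turn, a rotation vector about the tool's x, y, z each as a share of 5 degrees, from -1 to 1; "hand": the closure, from 0 (fully open) to 1 (shut). In form: [{"tx": .., "ty": .., "tz": .., "rx": .., "ry": .., "rz": .., "hand": ..}, ...]. A call has exactly 10 rows; each row shifts and turns the pose as measured when the row begins, along the tool's axes as they then stand; what a row does not reach is not made up. A row lasts 1/12 s, in which the tool goes at most 41.7 mm and 7.16 degrees, less where a joint would pass 70% of its speed; a pose out of reach is approached as far as the arm can. A call with a number of a shift or a turn outside -1 to 1 is refused whole. A call with a gripper value outside its range is refused whole. The fingers move at their own pace and stop on an object; "newtons" is the grip in N (left out, the last holds). Time passes only in rows, so rows that do not move let the fingers close, or fill a call up. It gives the time, the measured TCP pose, the force and the opening at its end, in the units of the state.
- observe(): the state, without advancing time (a new reading comes with each control period).
- optics.snapshot(name): name is "side" or "top"; returns a dict with "img" (420x560x3 uint8, red, green, blue), "depth" (420x560 float32, mm along the optical axis (not along the pixel's ray), 0 where there is no reading), "mtx" (3x3 intrinsics, pixels), "R" (3x3) and "t" (3): a world point X has camera coordinates R X + t. Camera axes: x right, y down, z forward; pixel columns grow to the right and rows downward; lengths in mm; the calibration is good to about 2 mm. A picture is of the moment at which its call begins.
- workorder.close_job(): hands the job in, once; it reports no verdict.
The state is a dict: "time": time; "qpos": joint angles; "joint_velocities": joint speeds; "joint_efforts": joint torques, N m; "ee_pos": TCP position; "orientation": TCP orientation; "wrist_force": force on the tool from outside, world axes, zero at the start; "wrist_torque": the same for the moment, N m; "opening": finger opening in mm.
Only numpy, scipy, OpenCV 4.12 (cv2) and the standard library are available. Lean on these libraries where they do the work, as an engineer would, in place of code of your own. Each camera call takes 0.05 s, during which the arm holds its last target.

### The job

Get the tilting table ready for the next board. First swing its raised plate down until the roller rests on the gauge block stack standing on the base; then take the bullet-nosed locating pin from the wooden rack, feel for the blind hole in the steel stop block on the plate and press the pin straight in, fully home with its collar flush on the block, and let go. Leave the two rest buttons, the jar and the screwdriver where they are.

Things in the scene. Friction and masses are not known exactly. Their poses are not given: they have to be found in the camera images.
- base: Steel base slab 160 x 110 x 20 mm of the tilting (sine) table, fixed. Origin: on its underside (mat level), below the hinge axis, mid-width; x runs from the hinge to the plate's free end, roughly away from the robot; z up. Slab: x -24 to 136, y +-55 mm. Hinge axis parallel to y, 30 mm above the origin; two hinge ears at y +-51 mm, 46 mm high.
- plate (a joint): Tilt of the hinged plate, rad: 0 level, growing as the free end rises. Starts at 0.75 to 0.95; with its roller on the stack it is 0.52 (30 degrees). The hinge is stiff: the plate stays where it is left and yields to about 4 to 10 N pushed square on its face near the free end; on the stack it is solid.
- plate_hinge (a point): On the hinge axis, mid-width; axes turn with the plate: x up the slope, y across (as the base's y), z square out of the face. In this frame the aluminium plate spans x -18 to 118, y +-45 mm, face at z = 22, with an 8 mm high ledge along its low end; the underside roller, 20 mm in diameter, is centred at x = 100, z = 0.
- plate_press (a point): Point on the plate's face where it can be pushed down: plate_hinge frame x = 102, y = 0, z = 22 mm, between the stop block (ends at x = 82) and the free edge (118). Axes as plate_hinge.
- stop_mid (a point): Point in the plane of the top of the steel stop block, 44 (x) x 50 (y) x 26 mm, on the plate: plate_hinge frame x = 60, y = 0, z = 48 mm; axes as plate_hinge. The block is clamped fast in a cross slot up to 5 mm either way in y. Its blind hole, square to its top, 13 mm wide, 20 deep, sharp-edged, is thus at x = 0 and y between -5 and 5 mm of this point: unmeasured, found by feel.
- pin: Steel locating pin, 53 mm long, about 60 g, standing in one of the rack's holes, collar on the rack's top. Origin: centre of the collar's underside; z along the pin to its nose. Below: plain shank 12 mm in diameter, 18 long. Above: collar 20 mm in diameter, 4 thick, then a bullet-nosed head 14 mm in diameter from 4 to 35 mm (parallel up to 28). It enters the hole within about 1 mm of centre.
- pin_tip (a point): Centre of the flat end of the pin's shank, 18 mm below the pin's origin.
- rack: Fixed wooden rack 40 (x) x 160 (y) x 30 mm; origin: centre of its underside. Three holes, 14 mm wide and 24 deep, in its top at y = -50, 0 and 50 mm; the pin and two rest buttons stand in them in any order.
- button0: Steel rest button in the rack, a bystander: flat round head 24 mm in diameter and 12 high over a 12 x 18 mm shank. Origin: centre of the head's underside, on the rack's top.
- button1: Same as button0, in another hole of the rack.
- stack: Loose stack of square steel gauge blocks wrung together, 24 x 24 x 50 mm, 225 g, standing on the base under the plate's roller. Origin: centre of its underside.
- jar: Small amber jar with a white lid, 48 mm in diameter, 50 high, a bystander. Origin: centre of its underside.
- driver: Screwdriver with a red handle, 160 mm long, lying on the mat, a bystander. x runs along it, handle to -x.
Things that resemble listed ones, but are neither listed nor needed, are in the scene too. What is shaped like the pin but pink or yellow is not meant.

How it is judged:
By the outcome, as a careful person would: the job done as asked, in the order asked, and still so for the second after the job is handed in, with the robot touching nothing.
It also fails if it takes over 72 s, if anything falls off the work surface, if the arm or the gripper's body presses on something with over 40 N, if the wrist force passes 120 N, or if a joint passes its speed limit or range.

## Working session

There is one attempt and no reset: what is moved stays moved. The work goes in short steps, Python scripts to look and compute and a tool call to move; the robot and the scene stay as the last step left them, time stands still between calls to the robot, and variables do not carry over. Pictures are saved under pics/ and viewed, and the job is handed in when it is done.

Besides the shell and the picture viewer there is one more tool, called after "Call:" as name(argument=value, ...) on one line, values as JSON. drive_tool: Moves the arm, as the interface text tells. Its arguments: {"type":"object","properties":{"steps":{"type":"array"},"newtons":{"type":"number"}},"required":["steps"]}

```bash
mkdir -p pics; ls
cat > h.py <<'E'
import numpy as np, cv2
from plant import observe, optics, workorder, manip
def snap(n,f):
    s=optics.snapshot(n); np.savez(f'pics/{f}.npz',**s); cv2.imwrite(f'pics/{f}.png',cv2.cvtColor(s['img'],cv2.COLOR_RGB2BGR)); return s
def load(f): return dict(np.load(f'pics/{f}.npz'))
def world(s):
    h,w=s['depth'].shape; u,v=np.meshgrid(np.arange(w),np.arange(h)); K=s['mtx']; d=s['depth']
    c=np.stack([(u-K[0,2])/K[0,0]*d,(v-K[1,2])/K[1,1]*d,d],-1)
    return (c-s['t'])@s['R']
def proj(s,X):
    c=np.atleast_2d(X)@s['R'].T+s['t']; p=c@s['mtx'].T; return p[:,:2]/p[:,2:]
E
python3 - <<'E'
from h import *
a=snap('top','top0');b=snap('side','side0')
for s in (a,b): print(s['mtx'],s['R'],s['t'], -s['R'].T@s['t'])
o=observe();print(o);print(manip.grasp_offset)
E
```

```text
pics
[[474.30068983   0.         287.5636955 ]
 [  0.         474.30068983 212.72896043]
 [  0.           0.           1.        ]] [[ 8.62207321e-03 -9.99962239e-01  1.08654492e-03]
 [-9.92189841e-01 -8.69026463e-03 -1.24433910e-01]
 [ 1.24438654e-01 -5.18054339e-06 -9.92227303e-01]] [  17.97726076  543.3968456  1087.54827957] [ 403.66478481   22.7044784  1146.69255787]
[[517.03941073   0.         279.62532823]
 [  0.         517.03941073 208.9434806 ]
 [  0.           0.           1.        ]] [[ 0.99498966 -0.09977224  0.00640845]
 [-0.05153934 -0.56679513 -0.82224508]
 [ 0.08566951  0.81779507 -0.56909749]] [-537.19157376   83.05956533 1058.02320655] [ 448.14056641 -871.76521373  673.85623748]
{'time': 0.1, 'qpos': array([ 5.61505982e+01,  1.96335969e+01,  8.73716783e+01, -1.08048313e-03,
        7.30732551e+01, -8.36512383e+00]), 'joint_velocities': array([ 0.12130947,  0.01525112, -0.12093602, -0.047131  ,  0.01870944,
       -0.07469181]), 'joint_efforts': array([ 1.10869158e-03, -4.32002664e+01, -2.44695497e+01,  7.19194184e-02,
        5.25684224e-02, -8.27238591e-05]), 'ee_pos': array([225.67286664, 473.6282887 , 226.10448918]), 'orientation': array([[ 4.30257935e-01,  9.02705683e-01, -7.48463637e-04],
       [ 9.02704971e-01, -4.30258547e-01, -1.14834789e-03],
       [-1.35865304e-03, -1.81556055e-04, -9.99999061e-01]]), 'wrist_force': array([ 0.20389043, -0.28177456,  0.05348394]), 'wrist_torque': array([-0.02505935,  0.0015734 , -0.04257519]), 'opening': 91.97445795705151}
18.8
```

View pics/top0.png

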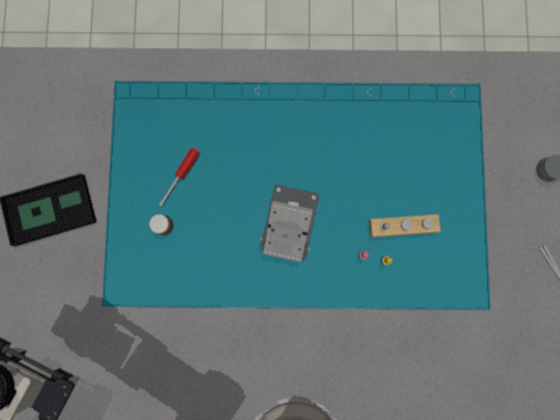

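View pics/side0.png

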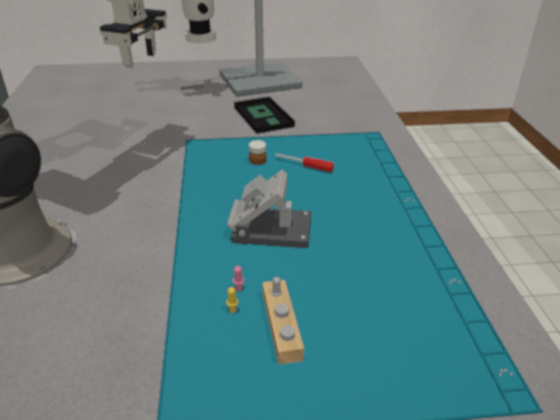

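Top view: tilt table around (290,222), rack (370–440, 225). In the rack, the narrow grey head is at (387,226) and the two wide flat heads at (407,225) and (428,224). The pink (364,255) and yellow (387,260) lookalikes stand on the mat. Next I enlarge and measure.

Run:
```python
from h import *
a=load('top0');b=load('side0')
def crop(s,x0,y0,w,h,k): return cv2.cvtColor(cv2.resize(s['img'][y0:y0+h,x0:x0+w],None,fx=k,fy=k,interpolation=cv2.INTER_CUBIC),cv2.COLOR_RGB2BGR)
c1=crop(a,250,175,200,100,4); c2=crop(b,210,160,130,100,4)
cv2.imwrite('pics/c1.png',c1);cv2.imwrite('pics/c2.png',c2);cv2.imwrite('pics/c3.png',crop(b,215,250,110,120,5))
for n,s in (('top',a),('side',b)):
    W=world(s)
    m=W[...,2]; print(n,'mat z med',np.median(m[(abs(W[...,0]-450)<250)&(abs(W[...,1])<350)]))
    P=W.reshape(-1,3); r=P[(P[:,0]>380)&(P[:,0]<560)&(P[:,1]>-400)&(P[:,1]<-100)&(P[:,2]>24)&(P[:,2]<80)]
    top=r[(r[:,2]<36)]; print('rack top',len(top),top.min(0),top.max(0))
    if len(top)>20:
        print(cv2.minAreaRect(top[:,:2].astype(np.float32)))
    hi=r[r[:,2]>38]; print(np.round(hi[np.argsort(hi[:,1])],0)[::max(1,len(hi)//40)])
```

```text
top mat z med 3.6371789879605476
rack top 836 [ 424.78571317 -336.38394374   24.01399343] [ 543.34359209 -146.27449244   35.99364964]
((481.9676818847656, -240.98072814941406), (108.76705169677734, 194.6847686767578), 5.012521266937256)
[[ 517. -331.   39.]
 [ 520. -313.   50.]
 [ 518. -311.   50.]
 [ 513. -309.   47.]
 [ 532. -308.   46.]
 [ 521. -306.   43.]
 [ 513. -305.   47.]
 [ 525. -303.   46.]
 [ 523. -301.   43.]
 [ 532. -300.   49.]
 [ 513. -298.   45.]
 [ 518. -296.   44.]
 [ 515. -295.   48.]
 [ 521. -293.   40.]
 [ 518. -265.   47.]
 [ 520. -263.   47.]
 [ 516. -261.   44.]
 [ 508. -258.   46.]
 [ 520. -256.   47.]
 [ 517. -255.   49.]
 [ 520. -253.   47.]
 [ 506. -252.   44.]
 [ 527. -250.   44.]
 [ 522. -249.   48.]
 [ 525. -246.   40.]
 [ 520. -245.   45.]
 [ 518. -243.   42.]
 [ 436. -215.   55.]
 [ 436. -213.   57.]
 [ 431. -211.   55.]
 [ 429. -208.   54.]
 [ 510. -207.   68.]
 [ 431. -206.   54.]
 [ 511. -205.   66.]
 [ 431. -204.   41.]
 [ 503. -203.   42.]
 [ 520. -202.   39.]
 [ 510. -200.   69.]
 [ 511. -199.   41.]
 [ 511. -197.   59.]
 [ 494. -180.   38.]
 [
[... 504 characters left out ...]
  46.]
 [ 524. -303.   45.]
 [ 528. -301.   46.]
 [ 525. -297.   45.]
 [ 522. -268.   38.]
 [ 513. -267.   40.]
 [ 510. -266.   44.]
 [ 509. -263.   42.]
 [ 516. -262.   46.]
 [ 521. -259.   43.]
 [ 506. -258.   45.]
 [ 516. -255.   44.]
 [ 522. -253.   48.]
 [ 512. -249.   46.]
 [ 431. -221.   40.]
 [ 434. -219.   52.]
 [ 434. -218.   53.]
 [ 428. -217.   45.]
 [ 431. -216.   56.]
 [ 439. -215.   56.]
 [ 508. -214.   47.]
 [ 517. -213.   44.]
 [ 517. -213.   38.]
 [ 441. -213.   49.]
 [ 507. -212.   41.]
 [ 507. -211.   66.]
 [ 516. -210.   68.]
 [ 519. -208.   62.]
 [ 449. -169.   46.]
 [ 451. -165.   41.]
 [ 451. -164.   44.]
 [ 451. -163.   51.]
 [ 440. -160.   47.]
 [ 450. -156.   54.]]
```

View pics/c1.png

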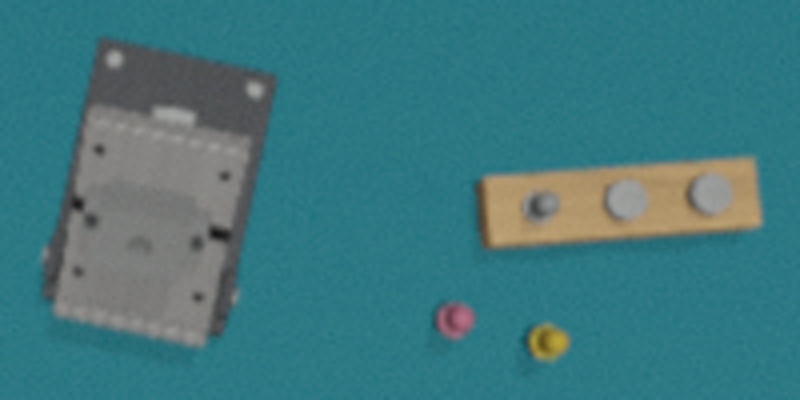

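View pics/c2.png

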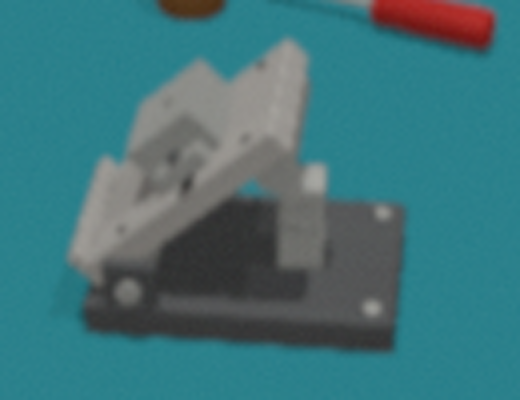

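View pics/c3.png

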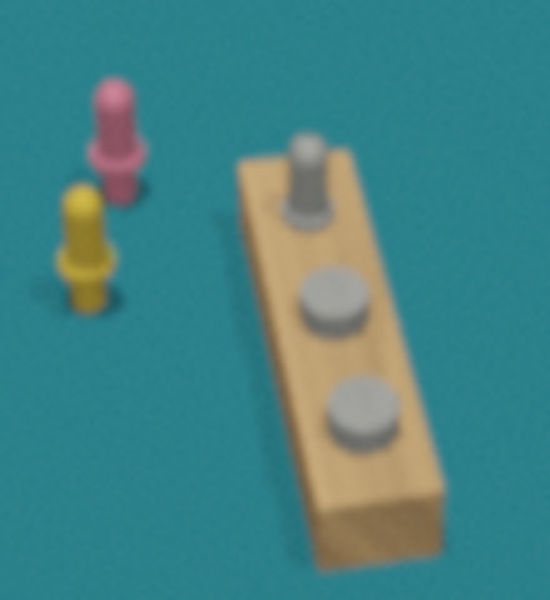

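The crops confirm it: the slim bullet-nosed grey head with a collar, top pixel (387,226) and side pixel (277,287), is the pin. The two flat discs are the buttons, and the pink and yellow pins are decoys. The stack is clear under the roller. Next I fit the sine table pose.

```bash
cat > fit.py <<'E'
from h import *
from scipy.optimize import least_squares
from scipy.spatial.transform import Rotation as Ro
def boxsdf(P,lo,hi):
    c=(np.array(lo)+hi)/2;h=(np.array(hi)-lo)/2;q=abs(P-c)-h
    return np.linalg.norm(np.maximum(q,0),axis=1)+np.minimum(q.max(1),0)
def sdf(P,p,yb=0):
    x,y,yaw,t=p[:4]; z0=p[4] if len(p)>4 else 0
    Q=(P-[x,y,z0])@Ro.from_euler('z',yaw).as_matrix()
    d=boxsdf(Q,[-24,-55,0],[136,55,20])
    for s in(-1,1): d=np.minimum(d,boxsdf(Q,[-12,s*51-4,20],[12,s*51+4,46]))
    S=(Q-[0,0,30])@Ro.from_euler('y',-t).as_matrix()
    d=np.minimum(d,boxsdf(S,[-18,-45,10],[118,45,22]))
    d=np.minimum(d,boxsdf(S,[-18,-45,10],[-10,45,30]))
    d=np.minimum(d,boxsdf(S,[38,-25+yb,22],[82,25+yb,48]))
    d=np.minimum(d,boxsdf(Q,[74,-12,20],[98,12,70]))
    return d
def cloud(s,lo,hi):
    P=world(s).reshape(-1,3); d=s['depth'].reshape(-1)
    k=(d>0)&(P>lo).all(1)&(P<hi).all(1); return P[k]
def fit(names,p0,free_off=True):
    C=[cloud(load(n),[380,-75,9],[640,130,220]) for n in names]
    f=lambda p:np.concatenate([sdf(c-(np.append(p[6+3*i:9+3*i],0)[:3] if free_off else 0),p[:4],p[4]) for i,c in enumerate(C)]+[np.array(p[6:])*3,[p[4]/2]])
    p0=list(p0)+[0,0]+[0]*3*len(C)
    r=least_squares(f,p0,loss='soft_l1',f_scale=2); return r,[len(c) for c in C]
E
python3 - <<'E'
from fit import *
for n in('top0','side0'):
    s=load(n);W=world(s);z=W[...,2]
    for nm,lo,hi in(('mat',[350,150,-20],[500,210,20]),('mat2',[560,-200,-20],[700,-100,20]),('rack',[490,-320,20],[540,-200,37]),('slab',[540,-40,12],[600,60,28])):
        P=cloud(s,lo,hi); print(n,nm,len(P),np.median(P[:,2]).round(2),P[:,2].std().round(2), (s['depth']==0).sum())
for nm in(['top0'],['side0'],['top0','side0']):
    r,c=fit(nm,[440,20,-.2,.85]); print(nm,c,np.round(r.x,3),r.cost, np.median(abs(r.fun)))
E
```

```text
top0 mat 1570 3.89 2.15 900
top0 mat2 2286 3.9 2.2 900
top0 rack 597 33.7 2.29 900
top0 slab 562 24.1 1.91 900
side0 mat 682 3.62 1.3 963
side0 mat2 2625 3.5 1.21 963
side0 rack 943 33.27 2.23 963
side0 slab 584 23.64 1.32 963
['top0'] [3299] [ 4.67958000e+02  2.71440000e+01 -1.72000000e-01  5.80000000e-01
 -9.36000000e-01 -5.32092762e+08  0.00000000e+00 -0.00000000e+00
  2.28780000e+01] 15463.854450202598 2.3651097352531387
['side0'] [4210] [ 4.6974500e+02  2.6818000e+01 -2.0300000e-01  7.4300000e-01
  1.7710000e+00 -6.3117348e+05  0.0000000e+00 -0.0000000e+00
  3.5240000e+00] 5386.359174435254 0.8279601540766608
['top0', 'side0'] [3299, 4210] [ 4.703000e+02  2.728000e+01 -2.030000e-01  7.330000e-01  1.674000e+00
 -9.211508e+03  1.130000e+00  3.240000e-01  2.298200e+01 -1.130000e+00
 -3.240000e-01  3.596000e+00] 21535.78511900684 1.1721865216333693
```

```bash
cat >> fit.py <<'E'
def fit2(names,p0,z0=3.7,off=False,lo=[380,-75,10]):
    C=[cloud(load(n),lo,[660,130,220]) for n in names]
    # p: x,y,yaw,t,yb, then per-camera dx,dy,dz
    def f(p):
        out=[]
        for i,c in enumerate(C):
            o=p[5+3*i:8+3*i]; q=c-o-[0,0,z0]
            out.append(sdf(q,p[:4],p[4]))
        return np.concatenate(out+[p[5:]*10,[p[4]]])
    p0=np.array(list(p0)+[0]+[0]*3*len(C),float)
    b=np.array([40,40,.3,.25,5.5]+[4]*3*len(C))
    r=least_squares(f,p0,loss='soft_l1',f_scale=1.5,bounds=(p0-b,p0+b),x_scale=np.array([1,1,.01,.01,1]+[1]*3*len(C))); return r,f
E
python3 - <<'E'
from fit import *
for n in('top0','side0'):
    s=load(n)
    for lo,hi in (([250,-100,-20],[300,100,30]),([300,450,-20],[500,520,30]),([400,-560,-20],[600,-480,30])):
        P=cloud(s,lo,hi); print(n,'table',len(P),np.median(P[:,2]).round(2) if len(P) else '')
for nm in(['top0'],['side0'],['top0','side0']):
  for t in (.75,.85,.95):
    r,f=fit2(nm,[470,27,-.2,t]); print(nm,np.round(r.x,3),r.cost.round(0), np.median(abs(r.fun)).round(2))
E
```

```text
top0 table 1830 1.0
top0 table 2416 1.61
top0 table 2684 0.99
side0 table 1432 0.28
side0 table 702 1.31
side0 table 0 
['top0'] [ 4.70734e+02  2.90700e+01 -2.06000e-01  7.50000e-01  2.07100e+00
  0.00000e+00 -0.00000e+00  4.73000e-01] 4691.0 1.07
['top0'] [ 4.70734e+02  2.90700e+01 -2.06000e-01  7.50000e-01  2.07100e+00
  0.00000e+00 -0.00000e+00  4.73000e-01] 4691.0 1.07
['top0'] [ 4.70734e+02  2.90700e+01 -2.06000e-01  7.50000e-01  2.07100e+00
  0.00000e+00 -0.00000e+00  4.73000e-01] 4691.0 1.07
['side0'] [ 4.69786e+02  2.67940e+01 -2.03000e-01  7.44000e-01  1.84900e+00
  0.00000e+00  0.00000e+00 -1.64000e-01] 4526.0 0.81
['side0'] [ 4.69786e+02  2.67940e+01 -2.03000e-01  7.44000e-01  1.84900e+00
  0.00000e+00 -0.00000e+00 -1.64000e-01] 4526.0 0.81
['side0'] [ 4.69786e+02  2.67940e+01 -2.03000e-01  7.44000e-01  1.84900e+00
  0.00000e+00  0.00000e+00 -1.64000e-01] 4526.0 0.81
['top0', 'side0'] [ 4.70228e+02  2.77230e+01 -2.04000e-01  7.47000e-01  1.96100e+00
  2.40000e-01  9.06000e-01  4.96000e-01 -2.40000e-01 -9.06000e-01
 -1.78000e-01] 9258.0 0.91
['top0', 'side0'] [ 4.70228e+02  2.77230e+01 -2.04000e-01  7.47000e-01  1.96100e+00
  2.40000e-01  9.06000e-01  4.96000e-01 -2.40000e-01 -9.06000e-01
 -1.78000e-01] 9258.0 0.91
['top0', 'side0'] [ 4.70228e+02  2.77230e+01 -2.04000e-01  7.47000e-01  1.96100e+00
  2.40000e-01  9.06000e-01  4.96000e-01 -2.40000e-01 -9.06000e-01
 -1.78000e-01] 9258.0 0.91
```

Fits from both cameras agree: base at about (470, 28), yaw -11.7°, tilt 0.747 rad. The heights also match, with the mat about 3 mm above the work surface. Now the planner helper.

```bash
cat > plan.py <<'E'
from fit import *
import json
BX,BY,YAW,Z0=470.2,27.7,-.204,3.2
Rb=Ro.from_euler('z',YAW).as_matrix()
def b2w(p): return Rb@np.array(p,float)+[BX,BY,Z0]
def pl(t): return Rb@Ro.from_euler('y',-t).as_matrix()
def p2w(p,t): return b2w([0,0,30])+pl(t)@np.array(p,float)
def w2p(X,t): return pl(t).T@(np.array(X)-b2w([0,0,30]))
def tool(t,flip=False,yaw=0):
    R=pl(t); x=R[:,1];z=-R[:,2]
    if flip:x=-x
    M=np.stack([x,np.cross(z,x),z],1); return M@Ro.from_euler('z',yaw,degrees=True).as_matrix()
def rows(R0,p0,R1,p1,hand,n=None,vmax=1.0,wmax=1.0,dec=2):
    rv=Ro.from_matrix(R0.T@R1).as_rotvec(degrees=True); d=np.linalg.norm(p1-p0)
    need=max(np.abs(R0.T@(p1-p0)).max()/20/vmax,np.abs(rv).max()/5/wmax)
    n=n or int(np.ceil(need*1.05)); out=[];R,p=R0.copy(),p0.copy()
    for i in range(n):
        k=n-i; s=R.T@(p1-p)/k/20; w=Ro.from_matrix(R.T@R1).as_rotvec(degrees=True)/k/5
        s=np.round(np.clip(s,-1,1),dec);w=np.round(np.clip(w,-1,1),dec)
        out.append(dict(zip(['tx','ty','tz','rx','ry','rz'],[float(v) for v in np.r_[s,w]]))|{'hand':hand})
        p=p+R@s*20;R=R@Ro.from_rotvec(w*5,degrees=True).as_matrix()
    return out,R,p
def show(rs):
    while len(rs)%10: rs.append({'tx':0,'ty':0,'tz':0,'rx':0,'ry':0,'rz':0,'hand':rs[-1]['hand']})
    for i in range(0,len(rs),10): print('CALL',json.dumps(rs[i:i+10]).replace(' ',''))
def st():
    o=observe(); return o,o['orientation'],o['ee_pos']
E
python3 - <<'E'
from plan import *
o,R,p=st()
T=tool(.5236+.05); print(T)
a=b2w([48,0,155]); print(a, b2w([59.6,0,115.6]), p2w([102,0,22],.747),p2w([102,0,22],.5236))
r,R,p=rows(R,p,T,a,1.0,n=30); show(r)
E
```

```text
[[ 0.202588    0.82253564  0.53140684]
 [ 0.97926406 -0.17016437 -0.10993628]
 [ 0.          0.54265939 -0.83995285]]
[517.20467498  17.97577613 158.2       ] [528.5641381   15.62575536 118.8       ] [528.85088237  15.56643434 118.64501496] [545.93090191  12.03295743 103.25265357]
CALL [{"tx":-0.48,"ty":0.77,"tz":0.11,"rx":-0.22,"ry":0.03,"rz":-0.09,"hand":1.0},{"tx":-0.48,"ty":0.76,"tz":0.13,"rx":-0.22,"ry":0.03,"rz":-0.09,"hand":1.0},{"tx":-0.49,"ty":0.75,"tz":0.14,"rx":-0.22,"ry":0.03,"rz":-0.09,"hand":1.0},{"tx":-0.5,"ty":0.75,"tz":0.15,"rx":-0.22,"ry":0.03,"rz":-0.09,"hand":1.0},{"tx":-0.5,"ty":0.74,"tz":0.17,"rx":-0.22,"ry":0.03,"rz":-0.09,"hand":1.0},{"tx":-0.51,"ty":0.73,"tz":0.18,"rx":-0.22,"ry":0.03,"rz":-0.09,"hand":1.0},{"tx":-0.51,"ty":0.72,"tz":0.19,"rx":-0.22,"ry":0.03,"rz":-0.09,"hand":1.0},{"tx":-0.52,"ty":0.72,"tz":0.2,"rx":-0.22,"ry":0.03,"rz":-0.09,"hand":1.0},{"tx":-0.53,"ty":0.71,"tz":0.22,"rx":-0.22,"ry":0.03,"rz":-0.09,"hand":1.0},{"tx":-0.53,"ty":0.7,"tz":0.23,"rx":-0.22,"ry":0.03,"rz":-0.09,"hand":1.0}]
CALL [{"tx":-0.54,"ty":0.69,"tz":0.24,"rx":-0.22,"ry":0
[... 772 characters left out ...]
:-0.09,"hand":1.0},{"tx":-0.6,"ty":0.58,"tz":0.36,"rx":-0.21,"ry":0.03,"rz":-0.09,"hand":1.0},{"tx":-0.61,"ty":0.57,"tz":0.37,"rx":-0.22,"ry":0.02,"rz":-0.09,"hand":1.0},{"tx":-0.61,"ty":0.56,"tz":0.38,"rx":-0.21,"ry":0.03,"rz":-0.09,"hand":1.0},{"tx":-0.62,"ty":0.54,"tz":0.39,"rx":-0.22,"ry":0.02,"rz":-0.09,"hand":1.0},{"tx":-0.62,"ty":0.53,"tz":0.4,"rx":-0.21,"ry":0.03,"rz":-0.09,"hand":1.0},{"tx":-0.63,"ty":0.52,"tz":0.41,"rx":-0.22,"ry":0.02,"rz":-0.09,"hand":1.0},{"tx":-0.63,"ty":0.51,"tz":0.41,"rx":-0.21,"ry":0.03,"rz":-0.09,"hand":1.0},{"tx":-0.63,"ty":0.5,"tz":0.42,"rx":-0.22,"ry":0.02,"rz":-0.08,"hand":1.0},{"tx":-0.64,"ty":0.48,"tz":0.43,"rx":-0.21,"ry":0.03,"rz":-0.09,"hand":1.0}]
```

Call:
drive_tool(steps=[{"tx": -0.5,"ty": 0.75,"tz": 0.1,"rx": -0.2,"ry": 0,"rz": -0.1,"hand": 1},{"tx": -0.5,"ty": 0.75,"tz": 0.1,"rx": -0.2,"ry": 0,"rz": -0.1,"hand": 1},{"tx": -0.5,"ty": 0.75,"tz": 0.1,"rx": -0.2,"ry": 0,"rz": -0.1,"hand": 1},{"tx": -0.5,"ty": 0.75,"tz": 0.1,"rx": -0.2,"ry": 0,"rz": -0.1,"hand": 1},{"tx": -0.5,"ty": 0.75,"tz": 0.1,"rx": -0.2,"ry": 0,"rz": -0.1,"hand": 1},{"tx": -0.5,"ty": 0.75,"tz": 0.1,"rx": -0.2,"ry": 0,"rz": -0.1,"hand": 1},{"tx": -0.5,"ty": 0.75,"tz": 0.1,"rx": -0.2,"ry": 0,"rz": -0.1,"hand": 1},{"tx": -0.5,"ty": 0.75,"tz": 0.1,"rx": -0.2,"ry": 0,"rz": -0.1,"hand": 1},{"tx": -0.5,"ty": 0.75,"tz": 0.1,"rx": -0.2,"ry": 0,"rz": -0.1,"hand": 1},{"tx": -0.5,"ty": 0.75,"tz": 0.1,"rx": -0.2,"ry": 0,"rz": -0.1,"hand": 1}], newtons=30)

```text
time: 0.93
ee_pos: [326.0, 316.2, 214.2]
orientation: [[0.342, 0.926, 0.159], [0.939, -0.334, -0.077], [-0.018, 0.176, -0.984]]
wrist_force: [0.4, -0.2, -0.1]
opening: 30.2
```

Call:
drive_tool(steps=[{"tx": -0.6,"ty": 0.65,"tz": 0.2,"rx": -0.25,"ry": 0,"rz": -0.1,"hand": 1},{"tx": -0.6,"ty": 0.65,"tz": 0.2,"rx": -0.25,"ry": 0,"rz": -0.1,"hand": 1},{"tx": -0.6,"ty": 0.65,"tz": 0.2,"rx": -0.25,"ry": 0,"rz": -0.1,"hand": 1},{"tx": -0.6,"ty": 0.65,"tz": 0.2,"rx": -0.25,"ry": 0,"rz": -0.1,"hand": 1},{"tx": -0.6,"ty": 0.65,"tz": 0.2,"rx": -0.25,"ry": 0,"rz": -0.1,"hand": 1},{"tx": -0.6,"ty": 0.65,"tz": 0.2,"rx": -0.25,"ry": 0,"rz": -0.1,"hand": 1},{"tx": -0.6,"ty": 0.65,"tz": 0.2,"rx": -0.25,"ry": 0,"rz": -0.1,"hand": 1},{"tx": -0.6,"ty": 0.65,"tz": 0.2,"rx": -0.25,"ry": 0,"rz": -0.1,"hand": 1},{"tx": -0.6,"ty": 0.65,"tz": 0.2,"rx": -0.25,"ry": 0,"rz": -0.1,"hand": 1},{"tx": -0.6,"ty": 0.65,"tz": 0.2,"rx": -0.25,"ry": 0,"rz": -0.1,"hand": 1}])

```text
time: 1.77
ee_pos: [420.3, 151.6, 212.2]
orientation: [[0.258, 0.896, 0.363], [0.965, -0.219, -0.144], [-0.05, 0.387, -0.921]]
wrist_force: [0.6, 0.6, -0.3]
opening: 0.1
```

Run:
```python
from plan import *
o,R,p=st(); print(o['time'],p,R,o['opening'])
r,R,p=rows(R,p,tool(.5236+.05),b2w([48,0,155]),1.0,n=18); show(r)
```

```text
1.7667 [420.2963809  151.56778259 212.17659678] [[ 0.25758307  0.89567799  0.36250778]
 [ 0.96496435 -0.21905613 -0.14442373]
 [-0.04994761  0.3870082  -0.92072248]] 0.12212445525238091
CALL [{"tx":-0.28,"ty":0.26,"tz":0.29,"rx":-0.11,"ry":0.05,"rz":-0.02,"hand":1.0},{"tx":-0.28,"ty":0.26,"tz":0.29,"rx":-0.11,"ry":0.04,"rz":-0.02,"hand":1.0},{"tx":-0.28,"ty":0.26,"tz":0.29,"rx":-0.11,"ry":0.05,"rz":-0.02,"hand":1.0},{"tx":-0.29,"ty":0.25,"tz":0.29,"rx":-0.11,"ry":0.04,"rz":-0.02,"hand":1.0},{"tx":-0.29,"ty":0.25,"tz":0.3,"rx":-0.11,"ry":0.05,"rz":-0.02,"hand":1.0},{"tx":-0.29,"ty":0.25,"tz":0.3,"rx":-0.11,"ry":0.04,"rz":-0.02,"hand":1.0},{"tx":-0.29,"ty":0.25,"tz":0.3,"rx":-0.11,"ry":0.04,"rz":-0.02,"hand":1.0},{"tx":-0.29,"ty":0.24,"tz":0.3,"rx":-0.11,"ry":0.05,"rz":-0.02,"hand":1.0},{"tx":-0.29,"ty":0.24,"tz":0.3,"rx":-0.11,"ry":0.04,"rz":-0.02,"hand":1.0},{"tx":-0.3,"ty":0.23,"tz":0.3,"rx":-0.12,"ry":0.05,"rz":-0.01,"hand":1.0}]
CALL [{"tx":-0.3,"ty":0.23,"tz":0.3,"rx":-0.11,"ry":0.04,"rz":-0.02,"hand":1.0},{"tx":-0.3,"ty":0.23,"tz":0.3,"rx":-0.12,"ry":0.05,"rz":-0.01,"hand":1.0},{"tx":-0.3,"ty":0.22,"tz":0.3,"rx":-0.11,"ry":0.04,"rz":-0.02,"hand":1.0},{"tx":-0.3,"ty":0.22,"tz":0.31,"rx":-0.12,"ry":0.05,"rz":-0.01,"hand":1.0},{"tx":-0.3,"ty":0.22,"tz":0.31,"rx":-0.11,"ry":0.04,"rz":-0.02,"hand":1.0},{"tx":-0.31,"ty":0.22,"tz":0.3,"rx":-0.12,"ry":0.05,"rz":-0.01,"hand":1.0},{"tx":-0.31,"ty":0.21,"tz":0.31,"rx":-0.11,"ry":0.04,"rz":-0.01,"hand":1.0},{"tx":-0.3,"ty":0.21,"tz":0.31,"rx":-0.12,"ry":0.05,"rz":-0.02,"hand":1.0},{"tx":0,"ty":0,"tz":0,"rx":0,"ry":0,"rz":0,"hand":1.0},{"tx":0,"ty":0,"tz":0,"rx":0,"ry":0,"rz":0,"hand":1.0}]
```

Call:
drive_tool(steps=[{"tx": -0.55,"ty": 0.48,"tz": 0.5,"rx": -0.2,"ry": 0.1,"rz": 0,"hand": 1},{"tx": -0.55,"ty": 0.48,"tz": 0.5,"rx": -0.2,"ry": 0.1,"rz": 0,"hand": 1},{"tx": -0.55,"ty": 0.48,"tz": 0.5,"rx": -0.2,"ry": 0.1,"rz": 0,"hand": 1},{"tx": -0.55,"ty": 0.48,"tz": 0.5,"rx": -0.2,"ry": 0.1,"rz": 0,"hand": 1},{"tx": -0.55,"ty": 0.45,"tz": 0.5,"rx": -0.2,"ry": 0.1,"rz": 0,"hand": 1},{"tx": -0.55,"ty": 0.45,"tz": 0.5,"rx": -0.2,"ry": 0.1,"rz": 0,"hand": 1},{"tx": -0.55,"ty": 0.42,"tz": 0.5,"rx": -0.2,"ry": 0.1,"rz": 0,"hand": 1},{"tx": -0.55,"ty": 0.42,"tz": 0.5,"rx": -0.2,"ry": 0.1,"rz": 0,"hand": 1},{"tx": -0.5,"ty": 0.4,"tz": 0.5,"rx": -0.2,"ry": 0.1,"rz": 0,"hand": 1},{"tx": -0.5,"ty": 0.4,"tz": 0.4,"rx": -0.2,"ry": 0.1,"rz": 0,"hand": 1}])

```text
time: 2.6
ee_pos: [516.5, 8.8, 168.5]
orientation: [[0.218, 0.818, 0.532], [0.976, -0.197, -0.096], [0.026, 0.54, -0.841]]
wrist_force: [0.5, 1.3, 1.5]
opening: -0.0
```

Run:
```python
from plan import *
o,R,p=st(); print(o['time'],p,R,o['opening'],w2p(p,.747),w2p(p,.5236), Rb.T@(p-[BX,BY,Z0]))
r,R,p=rows(R,p,tool(.5236+.05),b2w([57,0,123]),1.0,n=6,dec=1);show(r)
r,R,p=rows(R,p,tool(.5236),b2w([74,0,108]),1.0,n=10); show(r)
snap('side','side1')
```

```text
2.6 [516.52095876   8.76515582 168.528227  ] [[ 0.21777852  0.81812193  0.53221145]
 [ 0.97565205 -0.19700829 -0.09638887]
 [ 0.02599223  0.54024461 -0.84110651]] -0.02303908044070887 [128.04441081  -9.15814216  65.86839804] [110.26957845  -9.15814216  92.59933622] [ 49.1964224   -9.15814216 165.328227  ]
CALL [{"tx":0.1,"ty":-0.1,"tz":0.3,"rx":-0.0,"ry":-0.0,"rz":-0.1,"hand":1.0},{"tx":0.1,"ty":-0.1,"tz":0.3,"rx":-0.0,"ry":-0.0,"rz":-0.0,"hand":1.0},{"tx":0.1,"ty":-0.2,"tz":0.3,"rx":-0.0,"ry":-0.0,"rz":-0.1,"hand":1.0},{"tx":0.0,"ty":-0.1,"tz":0.4,"rx":-0.0,"ry":-0.1,"rz":-0.0,"hand":1.0},{"tx":0.1,"ty":-0.2,"tz":0.3,"rx":-0.0,"ry":-0.0,"rz":-0.1,"hand":1.0},{"tx":0.0,"ty":-0.1,"tz":0.4,"rx":-0.0,"ry":-0.1,"rz":-0.0,"hand":1.0},{"tx":0,"ty":0,"tz":0,"rx":0,"ry":0,"rz":0,"hand":1.0},{"tx":0,"ty":0,"tz":0,"rx":0,"ry":0,"rz":0,"hand":1.0},{"tx":0,"ty":0,"tz":0,"rx":0,"ry":0,"rz":0,"hand":1.0},{"tx":0,"ty":0,"tz":0,"rx":0,"ry":0,"rz":0,"hand":1.0}]
CALL [{"tx":0.0,"ty":0.03,"tz":0.11,"rx":0.05,"ry":0.0,"rz":-0.0,"hand":1.0},{"tx":0.0,"ty":0.03,"tz":0.11,"rx":0.06,"ry":0.01,"rz":-0.0,"hand":1.0},{"tx":0.0,"ty":0.03,"tz":0.11,"rx":0.05,"ry":0.0,"rz":-0.0,"hand":1.0},{"tx":0.0,"ty":0.03,"tz":0.11,"rx":0.06,"ry":0.01,"rz":-0.0,"hand":1.0},{"tx":0.0,"ty":0.03,"tz":0.11,"rx":0.05,"ry":0.0,"rz":-0.0,"hand":1.0},{"tx":0.01,"ty":0.03,"tz":0.11,"rx":0.06,"ry":0.01,"rz":-0.0,"hand":1.0},{"tx":0.0,"ty":0.03,"tz":0.11,"rx":0.05,"ry":0.0,"rz":-0.0,"hand":1.0},{"tx":0.01,"ty":0.03,"tz":0.1,"rx":0.06,"ry":0.01,"rz":-0.0,"hand":1.0},{"tx":0.0,"ty":0.03,"tz":0.11,"rx":0.05,"ry":0.0,"rz":-0.01,"hand":1.0},{"tx":0.01,"ty":0.04,"tz":0.1,"rx":0.06,"ry":0.01,"rz":-0.0,"hand":1.0}]
```

View pics/side1.png

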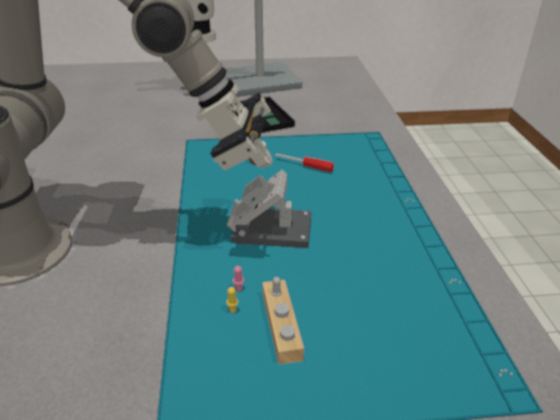

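The closed fingers (side view, about (268,163)) are above the plate's free end (283,180). Now approach the press point.

Call:
drive_tool(steps=[{"tx": 0.1,"ty": -0.15,"tz": 0.35,"rx": 0,"ry": 0,"rz": -0.1,"hand": 1},{"tx": 0.1,"ty": -0.15,"tz": 0.35,"rx": 0,"ry": -0.1,"rz": 0,"hand": 1},{"tx": 0.1,"ty": -0.15,"tz": 0.35,"rx": 0,"ry": 0,"rz": -0.1,"hand": 1},{"tx": 0.1,"ty": -0.15,"tz": 0.35,"rx": 0,"ry": -0.1,"rz": 0,"hand": 1},{"tx": 0.1,"ty": -0.15,"tz": 0.35,"rx": 0,"ry": 0,"rz": -0.1,"hand": 1},{"tx": 0,"ty": -0.15,"tz": 0.35,"rx": 0,"ry": 0,"rz": 0,"hand": 1},{"tx": 0,"ty": 0,"tz": 0,"rx": 0,"ry": 0,"rz": 0,"hand": 1},{"tx": 0,"ty": 0,"tz": 0,"rx": 0,"ry": 0,"rz": 0,"hand": 1},{"tx": 0,"ty": 0,"tz": 0,"rx": 0,"ry": 0,"rz": 0,"hand": 1},{"tx": 0,"ty": 0,"tz": 0,"rx": 0,"ry": 0,"rz": 0,"hand": 1}])

```text
time: 3.48
ee_pos: [531.3, 24.2, 140.9]
orientation: [[0.207, 0.841, 0.501], [0.978, -0.17, -0.119], [-0.015, 0.514, -0.857]]
wrist_force: [0.4, 0.3, 0.7]
opening: 0.7
```

Run:
```python
from plan import *
o,R,p=st(); print(o['time'],p,o['wrist_force'],w2p(p,.747),w2p(p,.5236), Rb.T@(p-[BX,BY,Z0]))
r,R,p=rows(R,p,tool(.5236),b2w([74,0,108]),1.0,n=10); show(r)
```

```text
3.4833 [531.34913513  24.1955905  140.89821244] [0.38304848 0.28681117 0.70505328] [117.63208      8.95633854  37.85340582] [106.3226167    8.95633854  62.97370686] [ 60.59110176   8.95633854 137.69821244]
CALL [{"tx":-0.04,"ty":-0.02,"tz":0.16,"rx":0.02,"ry":0.02,"rz":0.0,"hand":1.0},{"tx":-0.04,"ty":-0.02,"tz":0.16,"rx":0.02,"ry":0.02,"rz":0.01,"hand":1.0},{"tx":-0.04,"ty":-0.02,"tz":0.16,"rx":0.02,"ry":0.02,"rz":0.0,"hand":1.0},{"tx":-0.04,"ty":-0.02,"tz":0.16,"rx":0.02,"ry":0.02,"rz":0.01,"hand":1.0},{"tx":-0.05,"ty":-0.02,"tz":0.16,"rx":0.02,"ry":0.02,"rz":0.0,"hand":1.0},{"tx":-0.04,"ty":-0.02,"tz":0.16,"rx":0.02,"ry":0.02,"rz":0.01,"hand":1.0},{"tx":-0.05,"ty":-0.01,"tz":0.17,"rx":0.02,"ry":0.01,"rz":0.0,"hand":1.0},{"tx":-0.04,"ty":-0.02,"tz":0.16,"rx":0.02,"ry":0.02,"rz":0.01,"hand":1.0},{"tx":-0.05,"ty":-0.01,"tz":0.17,"rx":0.02,"ry":0.01,"rz":0.0,"hand":1.0},{"tx":-0.04,"ty":-0.02,"tz":0.16,"rx":0.01,"ry":0.02,"rz":0.01,"hand":1.0}]
```

Call:
drive_tool(steps=[{"tx": -0.1,"ty": -0.15,"tz": 0.1,"rx": -0.1,"ry": 0,"rz": 0,"hand": 1},{"tx": -0.1,"ty": -0.15,"tz": 0.1,"rx": -0.1,"ry": 0,"rz": 0,"hand": 1},{"tx": -0.1,"ty": -0.15,"tz": 0.1,"rx": -0.1,"ry": 0.1,"rz": 0,"hand": 1},{"tx": -0.1,"ty": -0.1,"tz": 0.1,"rx": 0,"ry": 0,"rz": 0,"hand": 1},{"tx": 0,"ty": -0.1,"tz": 0.15,"rx": 0,"ry": 0.1,"rz": 0,"hand": 1},{"tx": 0,"ty": 0,"tz": 0.15,"rx": 0,"ry": 0,"rz": 0,"hand": 1},{"tx": 0,"ty": 0,"tz": 0.15,"rx": 0,"ry": 0,"rz": 0,"hand": 1},{"tx": 0,"ty": 0,"tz": 0.15,"rx": 0,"ry": 0,"rz": 0,"hand": 1},{"tx": 0,"ty": 0,"tz": 0.1,"rx": 0,"ry": 0,"rz": 0,"hand": 1},{"tx": 0,"ty": 0,"tz": 0.1,"rx": 0,"ry": 0,"rz": 0,"hand": 1}])

```text
time: 4.32
ee_pos: [536.5, 20.5, 137.6]
orientation: [[0.21, 0.842, 0.497], [0.978, -0.172, -0.12], [-0.016, 0.511, -0.86]]
wrist_force: [0.3, -0.8, 0.2]
opening: 0.3
```

Run:
```python
from plan import *
o,R,p=st(); print(o['time'],p,o['wrist_force'],w2p(p,.747),w2p(p,.5236), Rb.T@(p-[BX,BY,Z0]))
print((pl(.5236).T@R).round(3))
```

```text
4.3167 [536.4550093   20.5349058  137.63915376] [ 0.28433894 -0.81979466  0.20461098] [119.63053733   6.4059504   31.56105207] [109.66546039   6.4059504   57.28047021] [ 66.33271163   6.4059504  134.43915376]
[[-0.002  1.     0.013]
 [ 1.     0.002 -0.017]
 [-0.017  0.013 -1.   ]]
```

Call:
drive_tool(steps=[{"tx": -0.2,"ty": -0.4,"tz": 0,"rx": 0,"ry": 0,"rz": 0,"hand": 1},{"tx": -0.2,"ty": -0.4,"tz": 0,"rx": 0,"ry": 0,"rz": 0,"hand": 1},{"tx": -0.2,"ty": -0.4,"tz": 0,"rx": 0,"ry": 0,"rz": 0,"hand": 1},{"tx": 0,"ty": -0.4,"tz": 0,"rx": 0,"ry": 0,"rz": 0,"hand": 1},{"tx": 0,"ty": 0,"tz": 0,"rx": 0,"ry": 0,"rz": 0,"hand": 1},{"tx": 0,"ty": 0,"tz": 0,"rx": 0,"ry": 0,"rz": 0,"hand": 1},{"tx": 0,"ty": 0,"tz": 0,"rx": 0,"ry": 0,"rz": 0,"hand": 1},{"tx": 0,"ty": 0,"tz": 0,"rx": 0,"ry": 0,"rz": 0,"hand": 1},{"tx": 0,"ty": 0,"tz": 0,"rx": 0,"ry": 0,"rz": 0,"hand": 1},{"tx": 0,"ty": 0,"tz": 0,"rx": 0,"ry": 0,"rz": 0,"hand": 1}])

```text
time: 5.15
ee_pos: [506.8, 17.5, 133.7]
orientation: [[0.214, 0.852, 0.477], [0.976, -0.175, -0.127], [-0.025, 0.493, -0.87]]
wrist_force: [-0.1, -0.2, 0.0]
opening: 0.0
```

Run:
```python
from plan import *
o,R,p=st(); print(o['time'],p,o['wrist_force'],w2p(p,.747),w2p(p,.5236), Rb.T@(p-[BX,BY,Z0]),o['joint_velocities'])
```

```text
5.15 [506.75352435  17.49013146 133.70370715] [-0.09195731 -0.15156718  0.02253761] [96.06823628 -2.59285205 48.01632853] [83.04307917 -2.59285205 68.10668711] [ 37.86394956  -2.59285205 130.50370715] [ 0.04357629  0.06590557 -0.16410886  0.08798947  0.00909466  0.05220434]
```

Call:
drive_tool(steps=[{"tx": 0,"ty": 0,"tz": 0,"hand": 1},{"tx": 0,"ty": 0,"tz": 0,"hand": 1},{"tx": 0,"ty": 0,"tz": 0,"hand": 1},{"tx": 0,"ty": 0,"tz": 0,"hand": 1},{"tx": 0,"ty": 0,"tz": 0,"hand": 1},{"tx": 0,"ty": 0,"tz": 0,"hand": 1},{"tx": 0,"ty": 0,"tz": 0,"hand": 1},{"tx": 0,"ty": 0,"tz": 0,"hand": 1},{"tx": 0,"ty": 0,"tz": 0,"hand": 1},{"tx": 0,"ty": 0,"tz": 0,"hand": 1}])

```text
invalid input at $.steps[0]: expected keys tx, ty, tz, rx, ry, rz, hand
```

Call:
drive_tool(steps=[{"tx": 0,"ty": 0,"tz": 0.3,"hand": 1},{"tx": 0,"ty": 0,"tz": 0.3,"hand": 1},{"tx": 0,"ty": 0,"tz": 0.3,"hand": 1},{"tx": 0,"ty": 0,"tz": 0,"hand": 1},{"tx": 0,"ty": 0,"tz": 0,"hand": 1},{"tx": 0,"ty": 0,"tz": 0,"hand": 1},{"tx": 0,"ty": 0,"tz": 0,"hand": 1},{"tx": 0,"ty": 0,"tz": 0,"hand": 1},{"tx": 0,"ty": 0,"tz": 0,"hand": 1},{"tx": 0,"ty": 0,"tz": 0,"hand": 1}])

```text
invalid input at $.steps[0]: expected keys tx, ty, tz, rx, ry, rz, hand
```

Run:
```python
from plan import *
o,R,p=st(); print(o['time'],p,o['wrist_force'],w2p(p,.747),w2p(p,.5236), Rb.T@(p-[BX,BY,Z0]),o['joint_velocities'])
d=p-np.array([506.75352435,17.49013146,133.70370715]); print(d, R.T@d)
```

```text
5.15 [506.75352435  17.49013146 133.70370715] [-0.09195731 -0.15156718  0.02253761] [96.06823628 -2.59285205 48.01632853] [83.04307917 -2.59285205 68.10668711] [ 37.86394956  -2.59285205 130.50370715] [ 0.04357629  0.06590557 -0.16410886  0.08798947  0.00909466  0.05220434]
[-5.28643795e-11  5.02044628e-10  3.44098794e-09] [ 3.94499607e-10  1.56399017e-09 -3.08115989e-09]
```

Call:
drive_tool(steps=[{"tx": 0,"ty": 0,"tz": 0.3,"rx": 0,"ry": 0,"rz": 0,"hand": 1},{"tx": 0,"ty": 0,"tz": 0.3,"rx": 0,"ry": 0,"rz": 0,"hand": 1},{"tx": 0,"ty": 0,"tz": 0.3,"rx": 0,"ry": 0,"rz": 0,"hand": 1},{"tx": 0,"ty": 0,"tz": 0,"rx": 0,"ry": 0,"rz": 0,"hand": 1},{"tx": 0,"ty": 0,"tz": 0,"rx": 0,"ry": 0,"rz": 0,"hand": 1},{"tx": 0,"ty": 0,"tz": 0,"rx": 0,"ry": 0,"rz": 0,"hand": 1},{"tx": 0,"ty": 0,"tz": 0,"rx": 0,"ry": 0,"rz": 0,"hand": 1},{"tx": 0,"ty": 0,"tz": 0,"rx": 0,"ry": 0,"rz": 0,"hand": 1},{"tx": 0,"ty": 0,"tz": 0,"rx": 0,"ry": 0,"rz": 0,"hand": 1},{"tx": 0,"ty": 0,"tz": 0,"rx": 0,"ry": 0,"rz": 0,"hand": 1}])

```text
time: 5.98
ee_pos: [518.7, 17.0, 123.4]
orientation: [[0.217, 0.857, 0.467], [0.976, -0.176, -0.13], [-0.029, 0.484, -0.875]]
wrist_force: [0.3, -0.1, -0.3]
opening: 0.5
```

Run:
```python
from plan import *
o,R,p=st(); print(o['time'],p,o['wrist_force'],w2p(p,.747),w2p(p,.5236), Rb.T@(p-[BX,BY,Z0]),o['joint_velocities'])
d=p-np.array([506.75352435,17.49013146,133.70370715]); print(d, R.T@d)
```

```text
5.9833 [518.74856674  17.0266882  123.39422541] [ 0.30047106 -0.10455308 -0.32047917] [97.75107271 -0.61663376 32.40723315] [88.14223582 -0.61663376 53.25830678] [ 49.70415154  -0.61663376 120.19422541] [ 0.00559806 -0.09486747  0.06969293  0.02475722  0.01937086  0.03362866]
[ 11.99504239  -0.46344326 -10.30948174] [ 2.44893629  5.3803465  14.67773205]
```

Call:
drive_tool(steps=[{"tx": 0,"ty": 0.1,"tz": 0.3,"rx": -0.1,"ry": 0,"rz": 0,"hand": 1},{"tx": 0,"ty": 0.1,"tz": 0.3,"rx": -0.1,"ry": 0,"rz": 0,"hand": 1},{"tx": 0,"ty": 0.1,"tz": 0.3,"rx": -0.1,"ry": 0,"rz": 0,"hand": 1},{"tx": 0,"ty": 0.1,"tz": 0.2,"rx": -0.1,"ry": 0,"rz": 0,"hand": 1},{"tx": 0,"ty": 0,"tz": 0,"rx": 0,"ry": 0,"rz": 0,"hand": 1},{"tx": 0,"ty": 0,"tz": 0,"rx": 0,"ry": 0,"rz": 0,"hand": 1},{"tx": 0,"ty": 0,"tz": 0,"rx": 0,"ry": 0,"rz": 0,"hand": 1},{"tx": 0,"ty": 0,"tz": 0,"rx": 0,"ry": 0,"rz": 0,"hand": 1},{"tx": 0,"ty": 0,"tz": 0,"rx": 0,"ry": 0,"rz": 0,"hand": 1},{"tx": 0,"ty": 0,"tz": 0,"rx": 0,"ry": 0,"rz": 0,"hand": 1}])

```text
time: 6.82
ee_pos: [538.1, 16.0, 118.8]
orientation: [[0.225, 0.853, 0.471], [0.973, -0.175, -0.148], [-0.044, 0.492, -0.87]]
wrist_force: [-2.3, -0.3, 1.8]
opening: 0.1
```

```bash
cat > s.py <<'E'
from plan import *
o,R,p=st(); print(o['time'],p.round(1),'F',o['wrist_force'].round(1),'Fplate',(pl(.5236).T@o['wrist_force']).round(1),'pl.747',w2p(p,.747).round(1),'pl30',w2p(p,.5236).round(2),'base', (Rb.T@(p-[BX,BY,Z0])).round(1),'open',o['opening'].round(2))
print((pl(.5236).T@R).round(3).tolist())
E
python3 s.py
```

```text
Traceback (most recent call last):
  File "s.py", line 2, in <module>
    o,R,p=st(); print(o['time'],p.round(1),'F',o['wrist_force'].round(1),'Fplate',(pl(.5236).T@o['wrist_force']).round(1),'pl.747',w2p(p,.747).round(1),'pl30',w2p(p,.5236).round(2),'base', (Rb.T@(p-[BX,BY,Z0])).round(1),'open',o['opening'].round(2))
                                                                                                                                                                                                                                   ^^^^^^^^^^^^^^^^^^
AttributeError: 'float' object has no attribute 'round'
```

```bash
sed -i "s/o\['opening'\].round(2)/round(o['opening'],2)/" s.py; python3 s.py
```

```text
6.8167 [538.1  16.  118.8] F [-2.3 -0.3  1.8] Fplate [-1.  -0.8  2.6] pl.747 [108.7   2.3  16. ] pl30 [102.41   2.35  39.68] base [ 68.9   2.3 115.6] open 0.05
[[-0.002, 1.0, -0.009], [0.999, 0.002, -0.049], [-0.049, -0.01, -0.999]]
```

Call:
drive_tool(steps=[{"tx": -0.1,"ty": 0,"tz": 0.3,"rx": 0,"ry": 0.2,"rz": 0,"hand": 1},{"tx": -0.1,"ty": 0,"tz": 0.3,"rx": 0,"ry": 0.2,"rz": 0,"hand": 1},{"tx": 0,"ty": 0,"tz": 0.2,"rx": 0,"ry": 0.1,"rz": 0,"hand": 1},{"tx": 0,"ty": 0,"tz": 0.2,"rx": 0,"ry": 0,"rz": 0,"hand": 1},{"tx": 0,"ty": 0,"tz": 0.1,"rx": 0,"ry": 0,"rz": 0,"hand": 1},{"tx": 0,"ty": 0,"tz": 0,"rx": 0,"ry": 0,"rz": 0,"hand": 1},{"tx": 0,"ty": 0,"tz": 0,"rx": 0,"ry": 0,"rz": 0,"hand": 1},{"tx": 0,"ty": 0,"tz": 0,"rx": 0,"ry": 0,"rz": 0,"hand": 1},{"tx": 0,"ty": 0,"tz": 0,"rx": 0,"ry": 0,"rz": 0,"hand": 1},{"tx": 0,"ty": 0,"tz": 0,"rx": 0,"ry": 0,"rz": 0,"hand": 1}])

```text
time: 7.65
ee_pos: [549.5, 13.0, 110.9]
orientation: [[0.206, 0.864, 0.459], [0.978, -0.176, -0.108], [-0.012, 0.471, -0.882]]
wrist_force: [-1.4, -0.8, 0.9]
opening: 0.1
```

```bash
python3 s.py
```

```text
7.65 [549.5  13.  110.9] F [-1.4 -0.8  0.9] Fplate [-0.6 -1.1  1.4] pl.747 [111.9   1.7   2.2] pl30 [108.63   1.69  26.96] base [ 80.6   1.7 107.7] open 0.11
[[-0.003, 0.999, -0.033], [1.0, 0.003, -0.013], [-0.012, -0.033, -0.999]]
```

Call:
drive_tool(steps=[{"tx": 0,"ty": -0.2,"tz": 0.15,"rx": -0.1,"ry": 0,"rz": 0,"hand": 1},{"tx": 0,"ty": -0.2,"tz": 0.15,"rx": -0.1,"ry": 0,"rz": 0,"hand": 1},{"tx": 0,"ty": -0.2,"tz": 0.15,"rx": -0.1,"ry": 0,"rz": 0,"hand": 1},{"tx": 0,"ty": 0,"tz": 0.15,"rx": -0.1,"ry": 0,"rz": 0,"hand": 1},{"tx": 0,"ty": 0,"tz": 0.15,"rx": 0,"ry": 0,"rz": 0,"hand": 1},{"tx": 0,"ty": 0,"tz": 0.15,"rx": 0,"ry": 0,"rz": 0,"hand": 1},{"tx": 0,"ty": 0,"tz": 0.15,"rx": 0,"ry": 0,"rz": 0,"hand": 1},{"tx": 0,"ty": 0,"tz": 0.15,"rx": 0,"ry": 0,"rz": 0,"hand": 1},{"tx": 0,"ty": 0,"tz": 0.15,"rx": 0,"ry": 0,"rz": 0,"hand": 1},{"tx": 0,"ty": 0,"tz": 0.15,"rx": 0,"ry": 0,"rz": 0,"hand": 1}])

```text
time: 8.48
ee_pos: [557.9, 17.5, 107.3]
orientation: [[0.213, 0.862, 0.46], [0.977, -0.175, -0.126], [-0.028, 0.476, -0.879]]
wrist_force: [-32.1, 4.4, 42.5]
opening: 0.5
```

```bash
python3 s.py
```

```text
8.4833 [557.9  17.5 107.3] F [-32.1   4.4  42.5] Fplate [-6.8 -2.2 52.9] pl.747 [114.9   7.8  -5.4] pl30 [113.21   7.82  20.23] base [ 87.9   7.8 104.1] open 0.48
[[-0.004, 1.0, -0.027], [1.0, 0.004, -0.03], [-0.03, -0.027, -0.999]]
```

The force rose to 53 N square to the face, so the plate is solid on the stack. Back off and verify.

Call:
drive_tool(steps=[{"tx": 0,"ty": 0,"tz": -0.5,"rx": 0,"ry": 0,"rz": 0,"hand": 1},{"tx": 0,"ty": 0,"tz": -0.8,"rx": 0,"ry": 0,"rz": 0,"hand": 1},{"tx": 0,"ty": 0,"tz": -1,"rx": 0,"ry": 0,"rz": 0,"hand": 0.6},{"tx": -0.7,"ty": 0,"tz": -1,"rx": 0.5,"ry": 0,"rz": 0,"hand": 0.6},{"tx": -1,"ty": 0,"tz": -1,"rx": 0.5,"ry": 0,"rz": 0,"hand": 0.6},{"tx": -1,"ty": 0,"tz": -0.5,"rx": 0.5,"ry": 0,"rz": 0,"hand": 0.6},{"tx": -1,"ty": 0,"tz": 0,"rx": 0.5,"ry": 0,"rz": 0,"hand": 0.6},{"tx": -1,"ty": 0,"tz": 0,"rx": 0.5,"ry": 0,"rz": 0,"hand": 0.6},{"tx": -1,"ty": 0,"tz": 0,"rx": 0.5,"ry": 0,"rz": 0,"hand": 0.6},{"tx": -1,"ty": 0,"tz": 0,"rx": 0.5,"ry": 0,"rz": 0,"hand": 0.6}])

```text
time: 9.32
ee_pos: [486.9, -100.6, 202.9]
orientation: [[0.2, 0.963, 0.18], [0.98, -0.193, -0.058], [-0.021, 0.187, -0.982]]
wrist_force: [0.9, -0.1, 0.1]
opening: 36.7
```

```bash
python3 s.py
python3 - <<'E'
from plan import *
a=snap('top','top2');b=snap('side','side2')
for nm in(['top2'],['side2'],['top2','side2']):
    r,f=fit2(nm,[470,27,-.2,.53]); print(nm,np.round(r.x,3),r.cost.round(0), np.median(abs(r.fun)).round(2))
cv2.imwrite('pics/c4.png',cv2.cvtColor(cv2.resize(b['img'][160:260,210:340],None,fx=5,fy=5,interpolation=cv2.INTER_CUBIC),cv2.COLOR_RGB2BGR))
cv2.imwrite('pics/c5.png',cv2.cvtColor(cv2.resize(a['img'][180:270,240:350],None,fx=6,fy=6,interpolation=cv2.INTER_CUBIC),cv2.COLOR_RGB2BGR))
E
```

```text
9.3167 [ 486.9 -100.6  202.9] F [ 0.9 -0.1  0.1] Fplate [ 0.8  0.1 -0.3] pl.747 [ 146.4 -122.3   95.8] pl30 [ 121.55 -122.28  125.83] base [  42.4 -122.3  199.7] open 36.7
[[-0.013, 0.944, -0.329], [1.0, 0.006, -0.02], [-0.017, -0.329, -0.944]]
['top2'] [ 4.70887e+02  2.88220e+01 -2.07000e-01  5.22000e-01  5.00600e+00
  0.00000e+00 -0.00000e+00  4.36000e-01] 3824.0 1.15
['side2'] [ 4.69857e+02  2.66120e+01 -2.02000e-01  5.18000e-01  1.49400e+00
  0.00000e+00  0.00000e+00 -1.40000e-01] 3966.0 0.82
['top2', 'side2'] [ 4.70459e+02  2.81300e+01 -2.03000e-01  5.20000e-01  2.18600e+00
  4.66000e-01  1.55200e+00  4.39000e-01 -4.66000e-01 -1.55200e+00
 -1.57000e-01] 7915.0 0.93
```

View pics/c4.png

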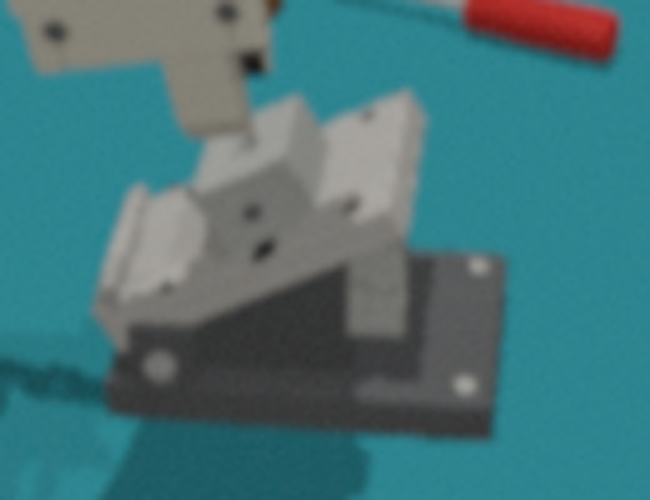

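View pics/c5.png

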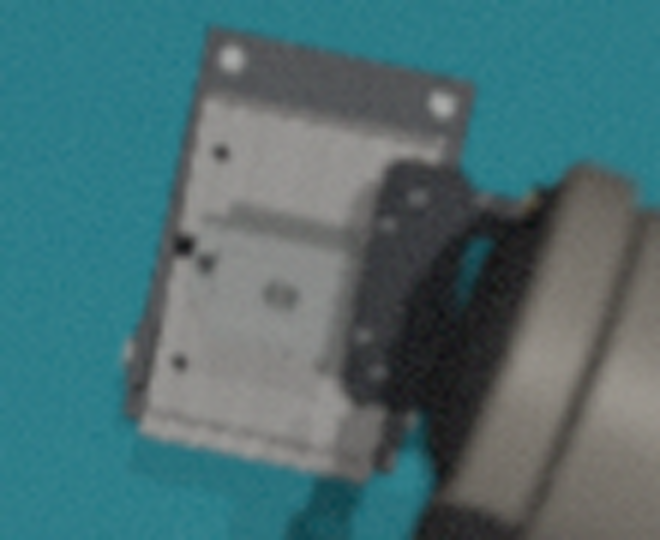

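The fit gives a tilt of 0.520 rad with the roller on the stack. In the top crop the hole shows at (281,295), which is top pixel (286.4,228.7). Now the hole offset and the pin/rack fit.

```bash
cat > rack.py <<'E'
from plan import *
def cyl(P,c,r,z0,z1):
    q=np.stack([np.hypot(P[:,0]-c[0],P[:,1]-c[1])-r,abs(P[:,2]-(z0+z1)/2)-(z1-z0)/2],1)
    return np.linalg.norm(np.maximum(q,0),axis=1)+np.minimum(q.max(1),0)
def rs(P,p):
    Q=(P-[p[0],p[1],p[3]])@Ro.from_euler('z',p[2]).as_matrix()
    d=boxsdf(Q,[-20,-80,0],[20,80,30])
    for y in(-50,0): d=np.minimum(d,cyl(Q,(0,y),12,30,42))
    d=np.minimum(d,cyl(Q,(0,50),10,30,34)); d=np.minimum(d,cyl(Q,(0,50),7,30,58)); d=np.minimum(d,cyl(Q,(0,50),4.5,58,65))
    return d
def fitr(n):
    c=cloud(load(n),[470,-350,9],[560,-150,90])
    r=least_squares(lambda p:rs(c,p),[515,-255,.05,3.7],loss='soft_l1',f_scale=1.5,x_scale=[1,1,.01,1])
    p=r.x; X=np.array([p[0],p[1],p[3]])+Ro.from_euler('z',p[2]).as_matrix()@[0,50,30]
    return p,X,np.median(abs(r.fun)),len(c)
E
python3 - <<'E'
from rack import *
for n in('top0','side0'): print(n,*[np.round(v,3) for v in fitr(n)])
s=load('top2');K=s['mtx'];u=np.array([286.4,228.7,1])
d=s['R'].T@np.linalg.inv(K)@u; c=-s['R'].T@s['t']
for q in((470.9,28.9,-.2065,4.1),(470.2,27.7,-.204,3.7)):
    R=Ro.from_euler('z',q[2]).as_matrix()@Ro.from_euler('y',-.5236).as_matrix(); o=np.array([q[0],q[1],q[3]+30])
    n=R[:,2]; P=o+R@[60,0,48]; k=n@(P-c)/(n@d); X=c+k*d; print('hole plate',R.T@(X-o), X)
E
```

```text
top0 [ 5.17097e+02 -2.54578e+02  7.50000e-02  4.09800e+00] [ 513.346 -204.719   34.098] 1.139 1234
side0 [ 5.16725e+02 -2.56726e+02  8.40000e-02  3.32700e+00] [ 512.538 -206.902   33.327] 0.602 2094
hole plate [60.11179016  1.84866178 48.        ] [498.74118035  24.95644824 105.72514882]
hole plate [60.64171917  3.09822358 48.        ] [498.75351372  24.95674036 105.59011388]
```

Hole: plate frame x 60.1 (nominal 60), y about +1.9. Pin origin is near (513, -206, 33), and both cameras agree to 2 mm. I'll grip with the jaws across the rack, along its x, so camera y bias cancels and the fingers clear the button.

```bash
cat >> plan.py <<'E'
def down(a):
    a=np.radians(a); x=np.array([np.cos(a),np.sin(a),0]);z=np.array([0,0,-1.]); return np.stack([x,np.cross(z,x),z],1)
def ins(t=.5236):
    R=pl(t); return np.stack([R[:,0],-R[:,1],-R[:,2]],1)
E
python3 - <<'E'
from plan import *
o,R,p=st()
r,R,p=rows(R,p,down(4.6),np.array([513,-206,140.]),0.55,n=16,dec=2); show(r)
E
```

```text
CALL [{"tx":-0.3,"ty":0.1,"tz":0.23,"rx":0.13,"ry":-0.07,"rz":0.92,"hand":0.55},{"tx":-0.29,"ty":0.13,"tz":0.23,"rx":0.13,"ry":-0.07,"rz":0.92,"hand":0.55},{"tx":-0.27,"ty":0.15,"tz":0.23,"rx":0.13,"ry":-0.07,"rz":0.92,"hand":0.55},{"tx":-0.26,"ty":0.18,"tz":0.23,"rx":0.13,"ry":-0.07,"rz":0.92,"hand":0.55},{"tx":-0.24,"ty":0.2,"tz":0.23,"rx":0.13,"ry":-0.07,"rz":0.92,"hand":0.55},{"tx":-0.22,"ty":0.22,"tz":0.22,"rx":0.13,"ry":-0.07,"rz":0.92,"hand":0.55},{"tx":-0.2,"ty":0.24,"tz":0.22,"rx":0.12,"ry":-0.07,"rz":0.92,"hand":0.55},{"tx":-0.18,"ty":0.26,"tz":0.22,"rx":0.12,"ry":-0.08,"rz":0.92,"hand":0.55},{"tx":-0.16,"ty":0.27,"tz":0.22,"rx":0.13,"ry":-0.08,"rz":0.92,"hand":0.55},{"tx":-0.14,"ty":0.29,"tz":0.22,"rx":0.13,"ry":-0.07,"rz":0.92,"hand":0.55}]
CALL [{"tx":-0.11,"ty":0.3,"tz":0.22,"rx":0.12,"ry":-0.07,"rz":0.92,"hand":0.55},{"tx":-0.09,"ty":0.31,"tz":0.21,"rx":0.12,"ry":-0.08,"rz":0.92,"hand":0.55},{"tx":-0.06,"ty":0.32,"tz":0.21,"rx":0.13,"ry":-0.08,"rz":0.92,"hand":0.55},{"tx":-0.03,"ty":0.32,"tz":0.21,"rx":0.12,"ry":-0.07,"rz":0.92,"hand":0.55},{"tx":-0.0,"ty":0.33,"tz":0.2,"rx":0.13,"ry":-0.08,"rz":0.92,"hand":0.55},{"tx":0.02,"ty":0.33,"tz":0.2,"rx":0.12,"ry":-0.07,"rz":0.91,"hand":0.55},{"tx":0,"ty":0,"tz":0,"rx":0,"ry":0,"rz":0,"hand":0.55},{"tx":0,"ty":0,"tz":0,"rx":0,"ry":0,"rz":0,"hand":0.55},{"tx":0,"ty":0,"tz":0,"rx":0,"ry":0,"rz":0,"hand":0.55},{"tx":0,"ty":0,"tz":0,"rx":0,"ry":0,"rz":0,"hand":0.55}]
```

Call:
drive_tool(steps=[{"tx": -0.3,"ty": 0.1,"tz": 0.2,"rx": 0.1,"ry": -0.1,"rz": 0.9,"hand": 0.55},{"tx": -0.3,"ty": 0.1,"tz": 0.2,"rx": 0.1,"ry": -0.1,"rz": 0.9,"hand": 0.55},{"tx": -0.3,"ty": 0.15,"tz": 0.2,"rx": 0.1,"ry": -0.1,"rz": 0.9,"hand": 0.55},{"tx": -0.25,"ty": 0.2,"tz": 0.2,"rx": 0.1,"ry": -0.1,"rz": 0.9,"hand": 0.55},{"tx": -0.25,"ty": 0.2,"tz": 0.2,"rx": 0.1,"ry": -0.1,"rz": 0.9,"hand": 0.55},{"tx": -0.2,"ty": 0.2,"tz": 0.2,"rx": 0.1,"ry": -0.1,"rz": 0.9,"hand": 0.55},{"tx": -0.2,"ty": 0.25,"tz": 0.2,"rx": 0.1,"ry": -0.1,"rz": 0.9,"hand": 0.55},{"tx": -0.2,"ty": 0.25,"tz": 0.2,"rx": 0.1,"ry": -0.1,"rz": 0.9,"hand": 0.55},{"tx": -0.15,"ty": 0.25,"tz": 0.2,"rx": 0.1,"ry": -0.1,"rz": 0.9,"hand": 0.55},{"tx": -0.15,"ty": 0.3,"tz": 0.2,"rx": 0.1,"ry": -0.1,"rz": 0.9,"hand": 0.55}])

```text
time: 10.25
ee_pos: [505.4, -165.8, 165.1]
orientation: [[0.856, 0.512, 0.066], [0.516, -0.853, -0.08], [0.016, 0.102, -0.995]]
wrist_force: [0.6, 0.9, -0.6]
opening: 41.3
```

Run:
```python
from plan import *
o,R,p=st();print(p,R.round(3).tolist())
r,R,p=rows(R,p,down(4.6),np.array([513,-206,120.]),0.55,n=10,dec=2); show(r)
```

```text
[ 505.36330209 -165.82615763  165.14057426] [[0.856, 0.512, 0.066], [0.516, -0.853, -0.08], [0.016, 0.102, -0.995]]
CALL [{"tx":-0.07,"ty":0.17,"tz":0.24,"rx":0.11,"ry":-0.04,"rz":0.53,"hand":0.55},{"tx":-0.07,"ty":0.17,"tz":0.24,"rx":0.11,"ry":-0.05,"rz":0.53,"hand":0.55},{"tx":-0.06,"ty":0.18,"tz":0.24,"rx":0.11,"ry":-0.05,"rz":0.53,"hand":0.55},{"tx":-0.05,"ty":0.18,"tz":0.24,"rx":0.11,"ry":-0.04,"rz":0.53,"hand":0.55},{"tx":-0.04,"ty":0.19,"tz":0.24,"rx":0.11,"ry":-0.05,"rz":0.53,"hand":0.55},{"tx":-0.03,"ty":0.19,"tz":0.24,"rx":0.11,"ry":-0.04,"rz":0.53,"hand":0.55},{"tx":-0.02,"ty":0.19,"tz":0.23,"rx":0.11,"ry":-0.05,"rz":0.53,"hand":0.55},{"tx":-0.0,"ty":0.2,"tz":0.23,"rx":0.11,"ry":-0.04,"rz":0.53,"hand":0.55},{"tx":0.0,"ty":0.2,"tz":0.23,"rx":0.12,"ry":-0.05,"rz":0.52,"hand":0.55},{"tx":0.02,"ty":0.2,"tz":0.23,"rx":0.11,"ry":-0.04,"rz":0.53,"hand":0.55}]
```

Call:
drive_tool(steps=[{"tx": -0.1,"ty": 0.2,"tz": 0.3,"rx": 0.15,"ry": -0.05,"rz": 0.7,"hand": 0.55},{"tx": -0.1,"ty": 0.2,"tz": 0.3,"rx": 0.15,"ry": -0.05,"rz": 0.7,"hand": 0.55},{"tx": -0.1,"ty": 0.25,"tz": 0.3,"rx": 0.15,"ry": -0.05,"rz": 0.7,"hand": 0.55},{"tx": -0.05,"ty": 0.25,"tz": 0.3,"rx": 0.15,"ry": -0.05,"rz": 0.7,"hand": 0.55},{"tx": -0.05,"ty": 0.25,"tz": 0.3,"rx": 0.15,"ry": -0.05,"rz": 0.7,"hand": 0.55},{"tx": -0.05,"ty": 0.25,"tz": 0.3,"rx": 0.15,"ry": -0.05,"rz": 0.7,"hand": 0.55},{"tx": 0,"ty": 0.25,"tz": 0.3,"rx": 0.1,"ry": -0.05,"rz": 0.6,"hand": 0.55},{"tx": 0,"ty": 0,"tz": 0,"rx": 0,"ry": 0,"rz": 0,"hand": 0.55},{"tx": 0,"ty": 0,"tz": 0,"rx": 0,"ry": 0,"rz": 0,"hand": 0.55},{"tx": 0,"ty": 0,"tz": 0,"rx": 0,"ry": 0,"rz": 0,"hand": 0.55}])

```text
time: 11.08
ee_pos: [513.6, -198.7, 118.3]
orientation: [[0.995, 0.104, 0.012], [0.104, -0.995, -0.002], [0.011, 0.003, -1.0]]
wrist_force: [0.1, 0.9, -0.5]
opening: 41.4
```

Run:
```python
from plan import *
o,R,p=st();print(p,R.round(3).tolist())
r,R,p=rows(R,p,down(4.6),np.array([513,-206,75.]),0.55,n=7,dec=2); show(r)
```

```text
[ 513.62274114 -198.70861787  118.30208247] [[0.995, 0.104, 0.012], [0.104, -0.995, -0.002], [0.011, 0.003, -1.0]]
CALL [{"tx":-0.01,"ty":0.05,"tz":0.31,"rx":0.0,"ry":-0.02,"rz":0.04,"hand":0.55},{"tx":-0.01,"ty":0.05,"tz":0.31,"rx":0.01,"ry":-0.02,"rz":0.04,"hand":0.55},{"tx":-0.01,"ty":0.05,"tz":0.31,"rx":0.0,"ry":-0.02,"rz":0.04,"hand":0.55},{"tx":-0.01,"ty":0.05,"tz":0.31,"rx":0.01,"ry":-0.02,"rz":0.04,"hand":0.55},{"tx":-0.01,"ty":0.05,"tz":0.31,"rx":0.0,"ry":-0.02,"rz":0.04,"hand":0.55},{"tx":-0.01,"ty":0.05,"tz":0.31,"rx":0.01,"ry":-0.01,"rz":0.04,"hand":0.55},{"tx":-0.02,"ty":0.06,"tz":0.31,"rx":0.0,"ry":-0.02,"rz":0.03,"hand":0.55},{"tx":0,"ty":0,"tz":0,"rx":0,"ry":0,"rz":0,"hand":0.55},{"tx":0,"ty":0,"tz":0,"rx":0,"ry":0,"rz":0,"hand":0.55},{"tx":0,"ty":0,"tz":0,"rx":0,"ry":0,"rz":0,"hand":0.55}]
```

Call:
drive_tool(steps=[{"tx": 0,"ty": 0.25,"tz": 0.2,"rx": 0,"ry": -0.05,"rz": 0.1,"hand": 0.55},{"tx": 0,"ty": 0.15,"tz": 0.35,"rx": 0,"ry": -0.05,"rz": 0.1,"hand": 0.55},{"tx": 0,"ty": 0,"tz": 0.4,"rx": 0,"ry": -0.05,"rz": 0.05,"hand": 0.55},{"tx": 0,"ty": 0,"tz": 0.4,"rx": 0,"ry": 0,"rz": 0,"hand": 0.55},{"tx": 0,"ty": 0,"tz": 0.4,"rx": 0,"ry": 0,"rz": 0,"hand": 0.55},{"tx": 0,"ty": 0,"tz": 0.2,"rx": 0,"ry": 0,"rz": 0,"hand": 0.55},{"tx": 0,"ty": 0,"tz": 0,"rx": 0,"ry": 0,"rz": 0,"hand": 0.55},{"tx": 0,"ty": 0,"tz": 0,"rx": 0,"ry": 0,"rz": 0,"hand": 0.55},{"tx": 0,"ty": 0,"tz": 0,"rx": 0,"ry": 0,"rz": 0,"hand": 0.55},{"tx": 0,"ty": 0,"tz": 0,"rx": 0,"ry": 0,"rz": 0,"hand": 0.55}])

```text
time: 11.92
ee_pos: [514.7, -205.7, 75.3]
orientation: [[0.996, 0.086, -0.002], [0.086, -0.996, -0.004], [-0.002, 0.003, -1.0]]
wrist_force: [-0.9, 0.3, -0.1]
opening: 41.2
```

Run:
```python
from plan import *
o,R,p=st();print(p,R.round(3).tolist(),R.T@(np.array([513,-205.8,40])-p))
b=snap('side','side3')
cv2.imwrite('pics/c6.png',cv2.cvtColor(cv2.resize(b['img'][220:370,200:350],None,fx=4,fy=4,interpolation=cv2.INTER_CUBIC),cv2.COLOR_RGB2BGR))
```

```text
[ 514.73386553 -205.68733092   75.28483987] [[0.996, 0.086, -0.002], [0.086, -0.996, -0.004], [-0.002, 0.003, -1.0]] [-1.64915344 -0.15376824 35.28874547]
```

View pics/c6.png

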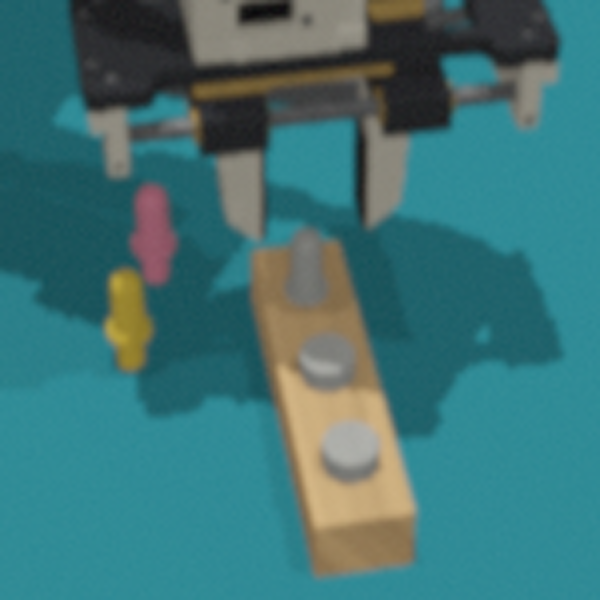

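The fingers straddle the pin's head (crop (308,235)), and the buttons and decoys are clear. Descend.

Call:
drive_tool(steps=[{"tx": -0.1,"ty": 0,"tz": 0.3,"rx": 0,"ry": 0,"rz": 0,"hand": 0.55},{"tx": 0,"ty": 0,"tz": 0.35,"rx": 0,"ry": 0,"rz": 0,"hand": 0.55},{"tx": 0,"ty": 0,"tz": 0.35,"rx": 0,"ry": 0,"rz": 0,"hand": 0.55},{"tx": 0,"ty": 0,"tz": 0.35,"rx": 0,"ry": 0,"rz": 0,"hand": 0.55},{"tx": 0,"ty": 0,"tz": 0.2,"rx": 0,"ry": 0,"rz": 0,"hand": 0.55},{"tx": 0,"ty": 0,"tz": 0,"rx": 0,"ry": 0,"rz": 0,"hand": 0.55},{"tx": 0,"ty": 0,"tz": 0,"rx": 0,"ry": 0,"rz": 0,"hand": 0.55},{"tx": 0,"ty": 0,"tz": 0,"rx": 0,"ry": 0,"rz": 0,"hand": 0.55},{"tx": 0,"ty": 0,"tz": 0,"rx": 0,"ry": 0,"rz": 0,"hand": 0.55},{"tx": 0,"ty": 0,"tz": 0,"rx": 0,"ry": 0,"rz": 0,"hand": 0.55}])

```text
time: 12.8
ee_pos: [512.7, -206.2, 41.3]
orientation: [[0.996, 0.085, -0.001], [0.085, -0.996, -0.004], [-0.002, 0.004, -1.0]]
wrist_force: [-0.1, -0.2, -0.3]
opening: 41.5
```

Run:
```python
from plan import *
o,R,p=st();print(p,R.round(3).tolist(),R.T@(np.array([513,-205.8,40])-p),o['wrist_force'])
```

```text
[ 512.66077089 -206.19869986   41.29125444] [[0.996, 0.085, -0.001], [0.085, -0.996, -0.004], [-0.002, 0.004, -1.0]] [ 0.37433795 -0.3731493   1.28918839] [-0.0854561  -0.17879072 -0.28215916]
```

Call:
drive_tool(steps=[{"tx": 0,"ty": 0,"tz": 0,"rx": 0,"ry": 0,"rz": 0,"hand": 1},{"tx": 0,"ty": 0,"tz": 0,"rx": 0,"ry": 0,"rz": 0,"hand": 1},{"tx": 0,"ty": 0,"tz": 0,"rx": 0,"ry": 0,"rz": 0,"hand": 1},{"tx": 0,"ty": 0,"tz": 0,"rx": 0,"ry": 0,"rz": 0,"hand": 1},{"tx": 0,"ty": 0,"tz": 0,"rx": 0,"ry": 0,"rz": 0,"hand": 1},{"tx": 0,"ty": 0,"tz": 0,"rx": 0,"ry": 0,"rz": 0,"hand": 1},{"tx": 0,"ty": 0,"tz": 0,"rx": 0,"ry": 0,"rz": 0,"hand": 1},{"tx": 0,"ty": 0,"tz": 0,"rx": 0,"ry": 0,"rz": 0,"hand": 1},{"tx": 0,"ty": 0,"tz": 0,"rx": 0,"ry": 0,"rz": 0,"hand": 1},{"tx": 0,"ty": 0,"tz": 0,"rx": 0,"ry": 0,"rz": 0,"hand": 1}], newtons=45)

```text
time: 13.63
ee_pos: [513.2, -206.5, 42.3]
orientation: [[0.996, 0.086, 0.0], [0.086, -0.996, -0.005], [-0.0, 0.005, -1.0]]
wrist_force: [0.0, 1.0, -0.7]
opening: 12.6
```

Run:
```python
from plan import *
o,R,p=st();print(p,R.round(3).tolist(),o['wrist_force'],o['opening'])
```

```text
[ 513.20951692 -206.46934359   42.28730112] [[0.996, 0.086, 0.0], [0.086, -0.996, -0.005], [-0.0, 0.005, -1.0]] [ 0.03394572  0.9872436  -0.73647304] 12.58624702379516
```

The opening of 12.6 mm is a bit under 14, and the grasp point sits at the nose's shoulder. I'll regrip about 3 mm lower.

Call:
drive_tool(steps=[{"tx": 0,"ty": 0,"tz": 0,"rx": 0,"ry": 0,"rz": 0,"hand": 0.7},{"tx": 0,"ty": 0,"tz": 0,"rx": 0,"ry": 0,"rz": 0,"hand": 0.7},{"tx": 0,"ty": 0,"tz": 0,"rx": 0,"ry": 0,"rz": 0,"hand": 0.7},{"tx": 0,"ty": 0,"tz": 0.2,"rx": 0,"ry": 0,"rz": 0,"hand": 0.7},{"tx": 0,"ty": 0,"tz": 0,"rx": 0,"ry": 0,"rz": 0,"hand": 0.7},{"tx": 0,"ty": 0,"tz": 0,"rx": 0,"ry": 0,"rz": 0,"hand": 0.7},{"tx": 0,"ty": 0,"tz": 0,"rx": 0,"ry": 0,"rz": 0,"hand": 0.7},{"tx": 0,"ty": 0,"tz": 0,"rx": 0,"ry": 0,"rz": 0,"hand": 0.7},{"tx": 0,"ty": 0,"tz": 0,"rx": 0,"ry": 0,"rz": 0,"hand": 0.7},{"tx": 0,"ty": 0,"tz": 0,"rx": 0,"ry": 0,"rz": 0,"hand": 0.7}])

```text
time: 14.47
ee_pos: [513.2, -206.5, 37.7]
orientation: [[0.996, 0.086, 0.0], [0.086, -0.996, -0.005], [-0.0, 0.005, -1.0]]
wrist_force: [-1.3, 0.5, 0.7]
opening: 27.6
```

Run:
```python
from plan import *
o,R,p=st();print(p,R.round(3).tolist(),o['wrist_force'],o['opening'])
```

```text
[ 513.20133823 -206.48233718   37.73396738] [[0.996, 0.086, 0.0], [0.086, -0.996, -0.005], [-0.0, 0.005, -1.0]] [-1.27567466  0.46900006  0.73922009] 27.5719513679371
```

Call:
drive_tool(steps=[{"tx": 0,"ty": 0,"tz": -0.08,"rx": 0,"ry": 0,"rz": 0,"hand": 0.7},{"tx": 0,"ty": 0,"tz": 0,"rx": 0,"ry": 0,"rz": 0,"hand": 1},{"tx": 0,"ty": 0,"tz": 0,"rx": 0,"ry": 0,"rz": 0,"hand": 1},{"tx": 0,"ty": 0,"tz": 0,"rx": 0,"ry": 0,"rz": 0,"hand": 1},{"tx": 0,"ty": 0,"tz": 0,"rx": 0,"ry": 0,"rz": 0,"hand": 1},{"tx": 0,"ty": 0,"tz": 0,"rx": 0,"ry": 0,"rz": 0,"hand": 1},{"tx": 0,"ty": 0,"tz": 0,"rx": 0,"ry": 0,"rz": 0,"hand": 1},{"tx": 0,"ty": 0,"tz": 0,"rx": 0,"ry": 0,"rz": 0,"hand": 1},{"tx": 0,"ty": 0,"tz": 0,"rx": 0,"ry": 0,"rz": 0,"hand": 1},{"tx": 0,"ty": 0,"tz": 0,"rx": 0,"ry": 0,"rz": 0,"hand": 1}])

```text
time: 15.3
ee_pos: [513.3, -206.5, 39.7]
orientation: [[0.996, 0.086, 0.0], [0.086, -0.996, -0.005], [0.0, 0.005, -1.0]]
wrist_force: [0.2, 0.7, -0.2]
opening: 12.8
```

Run:
```python
from plan import *
o,R,p=st();print(p,R.round(3).tolist(),o['wrist_force'],o['opening'])
```

```text
[ 513.28739869 -206.50878895   39.68050336] [[0.996, 0.086, 0.0], [0.086, -0.996, -0.005], [0.0, 0.005, -1.0]] [ 0.20654663  0.66444508 -0.21292505] 12.798423486296212
```

Gripped with 12.8 mm opening (soft pads on the 14 mm head). Lift straight up.

Call:
drive_tool(steps=[{"tx": 0,"ty": 0,"tz": -0.3,"rx": 0,"ry": 0,"rz": 0,"hand": 1},{"tx": 0,"ty": 0,"tz": -0.4,"rx": 0,"ry": 0,"rz": 0,"hand": 1},{"tx": 0,"ty": 0,"tz": -0.6,"rx": 0,"ry": 0,"rz": 0,"hand": 1},{"tx": 0,"ty": 0,"tz": -0.8,"rx": 0,"ry": 0,"rz": 0,"hand": 1},{"tx": 0,"ty": 0,"tz": -0.8,"rx": 0,"ry": 0,"rz": 0,"hand": 1},{"tx": 0,"ty": 0,"tz": -0.8,"rx": 0,"ry": 0,"rz": 0,"hand": 1},{"tx": 0,"ty": 0,"tz": -0.8,"rx": 0,"ry": 0,"rz": 0,"hand": 1},{"tx": 0,"ty": -0.3,"tz": -0.8,"rx": 0,"ry": 0,"rz": 0,"hand": 1},{"tx": 0,"ty": -0.5,"tz": -0.6,"rx": 0,"ry": 0,"rz": 0,"hand": 1},{"tx": 0,"ty": -0.8,"tz": -0.4,"rx": 0,"ry": 0,"rz": 0,"hand": 1}], newtons=55)

```text
time: 16.13
ee_pos: [509.8, -175.3, 175.3]
orientation: [[0.997, 0.082, 0.0], [0.082, -0.997, -0.006], [-0.0, 0.006, -1.0]]
wrist_force: [0.0, -0.3, -0.4]
opening: 13.1
```

```bash
sed -i 's/^BX,BY.*/BX,BY,YAW,Z0=470.8,27.1,-.204,3.0/' plan.py
cat > tgt.py <<'E'
from plan import *
import sys
def go(h,n,y=1.85,x=60,tip=24.7,dec=2,wait=0):
    o,R,p=st(); T=ins()
    X=p2w([x,y,48+h+tip],.5236); print('now',p.round(1),'tipplate',(w2p(p+R[:,2]*tip,.5236)).round(2),'ori',(T.T@R).round(3).tolist(),'open',round(o['opening'],2),'F',(pl(.5236).T@o['wrist_force']).round(1), 't',o['time'])
    print('delta tool',(R.T@(X-p)).round(1),'rot deg',Ro.from_matrix(R.T@T).as_rotvec(degrees=True).round(2))
    if n: r,_,_=rows(R,p,T,X,1,n=n,dec=dec); show(r)
E
python3 -c "
from tgt import *
go(25,14)
a=snap('side','side4')
cv2.imwrite('pics/c7.png',cv2.cvtColor(cv2.resize(a['img'][120:330,180:340],None,fx=3.5,fy=2.8,interpolation=cv2.INTER_CUBIC),cv2.COLOR_RGB2BGR))"
```

```text
now [ 509.8 -175.3  175.3] tipplate [ 127.42 -190.42   62.24] ori [[0.831, 0.248, -0.499], [-0.283, 0.959, 0.005], [0.48, 0.136, 0.867]] open 13.09 F [-0.1 -0.3 -0.4] t 16.1333
delta tool [ -18.7 -206.    26.5] rot deg [-3.98 29.76 16.13]
CALL [{"tx":-0.07,"ty":-0.74,"tz":0.09,"rx":-0.06,"ry":0.43,"rz":0.23,"hand":1},{"tx":-0.08,"ty":-0.73,"tz":0.09,"rx":-0.06,"ry":0.42,"rz":0.23,"hand":1},{"tx":-0.1,"ty":-0.73,"tz":0.08,"rx":-0.06,"ry":0.43,"rz":0.23,"hand":1},{"tx":-0.12,"ty":-0.73,"tz":0.07,"rx":-0.06,"ry":0.42,"rz":0.23,"hand":1},{"tx":-0.14,"ty":-0.73,"tz":0.06,"rx":-0.06,"ry":0.42,"rz":0.23,"hand":1},{"tx":-0.15,"ty":-0.73,"tz":0.06,"rx":-0.06,"ry":0.43,"rz":0.23,"hand":1},{"tx":-0.17,"ty":-0.72,"tz":0.05,"rx":-0.05,"ry":0.42,"rz":0.23,"hand":1},{"tx":-0.19,"ty":-0.72,"tz":0.04,"rx":-0.06,"ry":0.43,"rz":0.23,"hand":1},{"tx":-0.2,"ty":-0.72,"tz":0.02,"rx":-0.05,"ry":0.42,"rz":0.23,"hand":1},{"tx":-0.22,"ty":-0.71,"tz":0.01,"rx":-0.06,"ry":0.43,"rz":0.23,"hand":1}]
CALL [{"tx":-0.23,"ty":-0.71,"tz":0.0,"rx":-0.05,"ry":0.42,"rz":0.23,"hand":1},{"tx":-0.25,"ty":-0.7,"tz":-0.01,"rx":-0.06,"ry":0.43,"rz":0.23,"hand":1},{"tx":-0.26,"ty":-0.7,"tz":-0.02,"rx":-0.05,"ry":0.42,"rz":0.23,"hand":1},{"tx":-0.27,"ty":-0.69,"tz":-0.04,"rx":-0.06,"ry":0.43,"rz":0.24,"hand":1},{"tx":0,"ty":0,"tz":0,"rx":0,"ry":0,"rz":0,"hand":1},{"tx":0,"ty":0,"tz":0,"rx":0,"ry":0,"rz":0,"hand":1},{"tx":0,"ty":0,"tz":0,"rx":0,"ry":0,"rz":0,"hand":1},{"tx":0,"ty":0,"tz":0,"rx":0,"ry":0,"rz":0,"hand":1},{"tx":0,"ty":0,"tz":0,"rx":0,"ry":0,"rz":0,"hand":1},{"tx":0,"ty":0,"tz":0,"rx":0,"ry":0,"rz":0,"hand":1}]
```

View pics/c7.png

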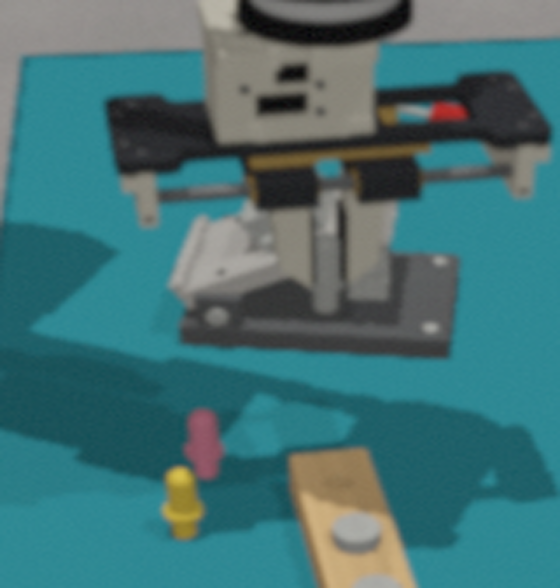

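The pin is held between the fingers (crop (327,260)) and hangs straight. The rack hole is empty and the buttons are undisturbed. Transfer.

Call:
drive_tool(steps=[{"tx": 0,"ty": -0.75,"tz": 0,"rx": -0.05,"ry": 0.4,"rz": 0.2,"hand": 1},{"tx": 0,"ty": -0.75,"tz": 0,"rx": -0.05,"ry": 0.4,"rz": 0.2,"hand": 1},{"tx": 0,"ty": -0.75,"tz": 0,"rx": -0.05,"ry": 0.4,"rz": 0.2,"hand": 1},{"tx": -0.1,"ty": -0.75,"tz": 0,"rx": -0.05,"ry": 0.4,"rz": 0.2,"hand": 1},{"tx": -0.1,"ty": -0.75,"tz": 0,"rx": -0.05,"ry": 0.4,"rz": 0.2,"hand": 1},{"tx": -0.15,"ty": -0.75,"tz": 0,"rx": -0.05,"ry": 0.4,"rz": 0.2,"hand": 1},{"tx": -0.15,"ty": -0.75,"tz": 0,"rx": -0.05,"ry": 0.4,"rz": 0.2,"hand": 1},{"tx": -0.2,"ty": -0.75,"tz": 0,"rx": -0.05,"ry": 0.4,"rz": 0.2,"hand": 1},{"tx": -0.2,"ty": -0.75,"tz": 0,"rx": -0.05,"ry": 0.4,"rz": 0.2,"hand": 1},{"tx": -0.2,"ty": -0.75,"tz": 0,"rx": -0.05,"ry": 0.4,"rz": 0.2,"hand": 1}])

```text
time: 17.02
ee_pos: [489.5, -18.9, 176.0]
orientation: [[0.925, -0.103, 0.367], [-0.089, -0.994, -0.056], [0.371, 0.019, -0.929]]
wrist_force: [0.1, 0.5, -0.7]
opening: 12.9
```

```bash
python3 -c "
from tgt import *
go(20,7)"
```

```text
now [489.5 -18.9 176. ] tipplate [ 91.87 -40.77  85.57] ori [[0.985, 0.096, -0.143], [-0.1, 0.995, -0.02], [0.141, 0.034, 0.989]] open 12.89 F [-0.4  0.5 -0.6] t 17.0167
delta tool [-28.1 -45.7  23.1] rot deg [-1.54  8.18  5.66]
CALL [{"tx":-0.2,"ty":-0.33,"tz":0.16,"rx":-0.04,"ry":0.23,"rz":0.16,"hand":1},{"tx":-0.21,"ty":-0.32,"tz":0.16,"rx":-0.04,"ry":0.23,"rz":0.16,"hand":1},{"tx":-0.22,"ty":-0.32,"tz":0.15,"rx":-0.05,"ry":0.24,"rz":0.16,"hand":1},{"tx":-0.22,"ty":-0.32,"tz":0.15,"rx":-0.04,"ry":0.23,"rz":0.16,"hand":1},{"tx":-0.23,"ty":-0.32,"tz":0.14,"rx":-0.05,"ry":0.24,"rz":0.16,"hand":1},{"tx":-0.24,"ty":-0.31,"tz":0.14,"rx":-0.04,"ry":0.23,"rz":0.17,"hand":1},{"tx":-0.25,"ty":-0.31,"tz":0.13,"rx":-0.05,"ry":0.24,"rz":0.16,"hand":1},{"tx":0,"ty":0,"tz":0,"rx":0,"ry":0,"rz":0,"hand":1},{"tx":0,"ty":0,"tz":0,"rx":0,"ry":0,"rz":0,"hand":1},{"tx":0,"ty":0,"tz":0,"rx":0,"ry":0,"rz":0,"hand":1}]
```

Call:
drive_tool(steps=[{"tx": -0.2,"ty": -0.3,"tz": 0.1,"rx": -0.05,"ry": 0.25,"rz": 0.15,"hand": 1},{"tx": -0.2,"ty": -0.3,"tz": 0.1,"rx": -0.05,"ry": 0.25,"rz": 0.15,"hand": 1},{"tx": -0.2,"ty": -0.3,"tz": 0.1,"rx": -0.05,"ry": 0.25,"rz": 0.15,"hand": 1},{"tx": -0.2,"ty": -0.3,"tz": 0.1,"rx": -0.05,"ry": 0.25,"rz": 0.15,"hand": 1},{"tx": -0.2,"ty": -0.3,"tz": 0.1,"rx": -0.05,"ry": 0.25,"rz": 0.15,"hand": 1},{"tx": -0.2,"ty": -0.3,"tz": 0.1,"rx": -0.05,"ry": 0.2,"rz": 0.15,"hand": 1},{"tx": -0.2,"ty": 0,"tz": 0,"rx": 0,"ry": 0,"rz": 0,"hand": 1},{"tx": 0,"ty": 0,"tz": 0,"rx": 0,"ry": 0,"rz": 0,"hand": 1},{"tx": 0,"ty": 0,"tz": 0,"rx": 0,"ry": 0,"rz": 0,"hand": 1},{"tx": 0,"ty": 0,"tz": 0,"rx": 0,"ry": 0,"rz": 0,"hand": 1}])

```text
time: 17.85
ee_pos: [470.8, 23.4, 155.1]
orientation: [[0.856, -0.182, 0.484], [-0.155, -0.983, -0.097], [0.494, 0.008, -0.87]]
wrist_force: [-0.1, -0.0, -0.7]
opening: 12.2
```

```bash
python3 -c "
from tgt import *
go(6,5)"
```

```text
now [470.8  23.4 155.1] tipplate [61.5  -3.59 80.65] ori [[1.0, 0.022, -0.007], [-0.022, 1.0, -0.003], [0.007, 0.003, 1.0]] open 12.2 F [-0.4 -0.  -0.5] t 17.85
delta tool [-1.4 -5.5 26.7] rot deg [-0.18  0.41  1.25]
CALL [{"tx":-0.01,"ty":-0.05,"tz":0.27,"rx":-0.01,"ry":0.02,"rz":0.05,"hand":1},{"tx":-0.02,"ty":-0.06,"tz":0.27,"rx":-0.01,"ry":0.02,"rz":0.05,"hand":1},{"tx":-0.01,"ty":-0.05,"tz":0.26,"rx":-0.01,"ry":0.01,"rz":0.05,"hand":1},{"tx":-0.02,"ty":-0.06,"tz":0.27,"rx":-0.0,"ry":0.02,"rz":0.05,"hand":1},{"tx":-0.01,"ty":-0.05,"tz":0.26,"rx":-0.01,"ry":0.01,"rz":0.05,"hand":1},{"tx":0,"ty":0,"tz":0,"rx":0,"ry":0,"rz":0,"hand":1},{"tx":0,"ty":0,"tz":0,"rx":0,"ry":0,"rz":0,"hand":1},{"tx":0,"ty":0,"tz":0,"rx":0,"ry":0,"rz":0,"hand":1},{"tx":0,"ty":0,"tz":0,"rx":0,"ry":0,"rz":0,"hand":1},{"tx":0,"ty":0,"tz":0,"rx":0,"ry":0,"rz":0,"hand":1}]
```

Call:
drive_tool(steps=[{"tx": -0.1,"ty": -0.2,"tz": 0.1,"rx": 0,"ry": 0.05,"rz": 0.15,"hand": 1},{"tx": 0,"ty": -0.1,"tz": 0.25,"rx": 0,"ry": 0.05,"rz": 0.1,"hand": 1},{"tx": 0,"ty": 0,"tz": 0.25,"rx": 0,"ry": 0,"rz": 0,"hand": 1},{"tx": 0,"ty": 0,"tz": 0.25,"rx": 0,"ry": 0,"rz": 0,"hand": 1},{"tx": 0,"ty": 0,"tz": 0.2,"rx": 0,"ry": 0,"rz": 0,"hand": 1},{"tx": 0,"ty": 0,"tz": 0,"rx": 0,"ry": 0,"rz": 0,"hand": 1},{"tx": 0,"ty": 0,"tz": 0,"rx": 0,"ry": 0,"rz": 0,"hand": 1},{"tx": 0,"ty": 0,"tz": 0,"rx": 0,"ry": 0,"rz": 0,"hand": 1},{"tx": 0,"ty": 0,"tz": 0,"rx": 0,"ry": 0,"rz": 0,"hand": 1},{"tx": 0,"ty": 0,"tz": 0,"rx": 0,"ry": 0,"rz": 0,"hand": 1}])

```text
time: 18.68
ee_pos: [485.5, 25.8, 144.4]
orientation: [[0.849, -0.206, 0.486], [-0.178, -0.979, -0.103], [0.497, 0.001, -0.868]]
wrist_force: [0.6, 0.1, -1.1]
opening: 12.8
```

```bash
python3 -c "
from tgt import *
go(6,0)
a=snap('side','side5')
cv2.imwrite('pics/c8.png',cv2.cvtColor(cv2.resize(a['img'][150:250,205:325],None,fx=5,fy=5,interpolation=cv2.INTER_CUBIC),cv2.COLOR_RGB2BGR))"
```

```text
now [485.5  25.8 144.4] tipplate [68.3   1.64 64.41] ori [[1.0, -0.003, -0.004], [0.003, 1.0, 0.003], [0.004, -0.003, 1.0]] open 12.81 F [-0.   0.2 -1.2] t 18.6833
delta tool [-8.4 -0.2 10.4] rot deg [ 0.15  0.22 -0.15]
```

View pics/c8.png

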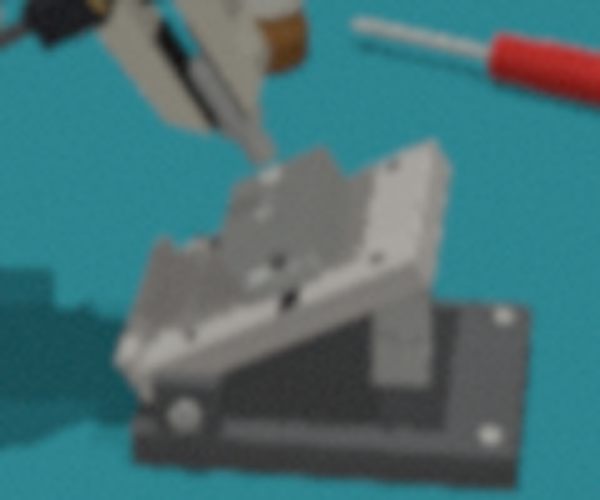

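Call:
drive_tool(steps=[{"tx": -0.25,"ty": 0,"tz": 0,"rx": 0,"ry": 0,"rz": 0,"hand": 1},{"tx": -0.2,"ty": 0,"tz": 0,"rx": 0,"ry": 0,"rz": 0,"hand": 1},{"tx": 0,"ty": 0,"tz": 0,"rx": 0,"ry": 0,"rz": 0,"hand": 1},{"tx": 0,"ty": 0,"tz": 0,"rx": 0,"ry": 0,"rz": 0,"hand": 1},{"tx": 0,"ty": 0,"tz": 0,"rx": 0,"ry": 0,"rz": 0,"hand": 1},{"tx": 0,"ty": 0,"tz": 0,"rx": 0,"ry": 0,"rz": 0,"hand": 1},{"tx": 0,"ty": 0,"tz": 0,"rx": 0,"ry": 0,"rz": 0,"hand": 1},{"tx": 0,"ty": 0,"tz": 0,"rx": 0,"ry": 0,"rz": 0,"hand": 1},{"tx": 0,"ty": 0,"tz": 0,"rx": 0,"ry": 0,"rz": 0,"hand": 1},{"tx": 0,"ty": 0,"tz": 0,"rx": 0,"ry": 0,"rz": 0,"hand": 1}])

```text
time: 19.57
ee_pos: [477.2, 28.5, 142.8]
orientation: [[0.851, -0.206, 0.482], [-0.178, -0.978, -0.104], [0.493, 0.003, -0.87]]
wrist_force: [0.2, -0.0, -1.2]
opening: 12.5
```

```bash
python3 -c "
from tgt import *
go(2,0)"
```

```text
now [477.2  28.5 142.8] tipplate [59.92  2.55 67.4 ] ori [[1.0, -0.002, -0.008], [0.002, 1.0, 0.004], [0.008, -0.004, 1.0]] open 12.54 F [-0.4 -0.  -1.1] t 19.5667
delta tool [ 0.   0.7 17.4] rot deg [ 0.24  0.44 -0.13]
```

Call:
drive_tool(steps=[{"tx": -0.1,"ty": 0.05,"tz": 0.2,"rx": 0,"ry": 0.05,"rz": 0,"hand": 1},{"tx": -0.1,"ty": 0,"tz": 0.2,"rx": 0,"ry": 0.05,"rz": 0,"hand": 1},{"tx": -0.1,"ty": 0,"tz": 0.2,"rx": 0,"ry": 0,"rz": 0,"hand": 1},{"tx": -0.1,"ty": 0,"tz": 0.2,"rx": 0,"ry": 0,"rz": 0,"hand": 1},{"tx": 0,"ty": 0,"tz": 0,"rx": 0,"ry": 0,"rz": 0,"hand": 1},{"tx": 0,"ty": 0,"tz": 0,"rx": 0,"ry": 0,"rz": 0,"hand": 1},{"tx": 0,"ty": 0,"tz": 0,"rx": 0,"ry": 0,"rz": 0,"hand": 1},{"tx": 0,"ty": 0,"tz": 0,"rx": 0,"ry": 0,"rz": 0,"hand": 1},{"tx": 0,"ty": 0,"tz": 0,"rx": 0,"ry": 0,"rz": 0,"hand": 1},{"tx": 0,"ty": 0,"tz": 0,"rx": 0,"ry": 0,"rz": 0,"hand": 1}])

```text
time: 20.4
ee_pos: [480.4, 30.3, 136.2]
orientation: [[0.855, -0.21, 0.474], [-0.179, -0.978, -0.111], [0.487, 0.01, -0.874]]
wrist_force: [-0.4, -0.1, -0.0]
opening: 12.5
```

```bash
python3 -c "
from tgt import *
go(2,0)"
```

```text
now [480.4  30.3 136.2] tipplate [58.8   4.81 60.28] ori [[1.0, -0.002, -0.015], [0.002, 1.0, 0.012], [0.015, -0.012, 1.0]] open 12.5 F [-0.3 -0.2  0.2] t 20.4
delta tool [ 1.   3.1 10.3] rot deg [ 0.71  0.89 -0.12]
```

Call:
drive_tool(steps=[{"tx": 0,"ty": 0.15,"tz": 0.2,"rx": 0.1,"ry": 0.15,"rz": 0,"hand": 1},{"tx": 0,"ty": 0.1,"tz": 0.2,"rx": 0.1,"ry": 0.15,"rz": 0,"hand": 1},{"tx": 0,"ty": 0,"tz": 0.1,"rx": 0,"ry": 0,"rz": 0,"hand": 1},{"tx": 0,"ty": 0,"tz": 0,"rx": 0,"ry": 0,"rz": 0,"hand": 1},{"tx": 0,"ty": 0,"tz": 0,"rx": 0,"ry": 0,"rz": 0,"hand": 1},{"tx": 0,"ty": 0,"tz": 0,"rx": 0,"ry": 0,"rz": 0,"hand": 1},{"tx": 0,"ty": 0,"tz": 0,"rx": 0,"ry": 0,"rz": 0,"hand": 1},{"tx": 0,"ty": 0,"tz": 0,"rx": 0,"ry": 0,"rz": 0,"hand": 1},{"tx": 0,"ty": 0,"tz": 0,"rx": 0,"ry": 0,"rz": 0,"hand": 1},{"tx": 0,"ty": 0,"tz": 0,"rx": 0,"ry": 0,"rz": 0,"hand": 1}])

```text
time: 21.23
ee_pos: [486.0, 27.6, 141.0]
orientation: [[0.852, -0.206, 0.482], [-0.178, -0.979, -0.103], [0.493, 0.002, -0.87]]
wrist_force: [0.5, -0.1, -0.2]
opening: 13.0
```

```bash
python3 -c "
from tgt import *
go(0,0)"
```

```text
now [486.   27.6 141. ] tipplate [66.58  3.5  61.39] ori [[1.0, -0.002, -0.009], [0.002, 1.0, 0.003], [0.009, -0.003, 1.0]] open 12.99 F [ 0.3 -0.  -0.4] t 21.2333
delta tool [-6.7  1.7 13.5] rot deg [ 0.19  0.49 -0.11]
```

Call:
drive_tool(steps=[{"tx": -0.2,"ty": 0.1,"tz": 0.2,"rx": 0,"ry": 0,"rz": 0,"hand": 1},{"tx": -0.2,"ty": 0,"tz": 0.2,"rx": 0,"ry": 0,"rz": 0,"hand": 1},{"tx": 0,"ty": 0,"tz": 0,"rx": 0,"ry": 0,"rz": 0,"hand": 1},{"tx": 0,"ty": 0,"tz": 0,"rx": 0,"ry": 0,"rz": 0,"hand": 1},{"tx": 0,"ty": 0,"tz": 0,"rx": 0,"ry": 0,"rz": 0,"hand": 1},{"tx": 0,"ty": 0,"tz": 0,"rx": 0,"ry": 0,"rz": 0,"hand": 1},{"tx": 0,"ty": 0,"tz": 0,"rx": 0,"ry": 0,"rz": 0,"hand": 1},{"tx": 0,"ty": 0,"tz": 0,"rx": 0,"ry": 0,"rz": 0,"hand": 1},{"tx": 0,"ty": 0,"tz": 0,"rx": 0,"ry": 0,"rz": 0,"hand": 1},{"tx": 0,"ty": 0,"tz": 0,"rx": 0,"ry": 0,"rz": 0,"hand": 1}])

```text
time: 22.07
ee_pos: [483.5, 27.8, 136.0]
orientation: [[0.857, -0.208, 0.473], [-0.179, -0.978, -0.105], [0.484, 0.006, -0.875]]
wrist_force: [0.5, 0.3, -0.7]
opening: 12.8
```

```bash
python3 -c "
from tgt import *
go(0,0)"
```

```text
now [483.5  27.8 136. ] tipplate [61.73  3.05 58.33] ori [[1.0, -0.002, -0.018], [0.002, 1.0, 0.007], [0.018, -0.007, 1.0]] open 12.83 F [-0.   0.4 -0.8] t 22.0667
delta tool [-2.   1.3 10.4] rot deg [ 0.42  1.05 -0.1 ]
```

Call:
drive_tool(steps=[{"tx": -0.2,"ty": 0.1,"tz": 0.3,"rx": 0.05,"ry": 0.1,"rz": 0,"hand": 1},{"tx": -0.2,"ty": 0,"tz": 0.3,"rx": 0.05,"ry": 0.1,"rz": 0,"hand": 1},{"tx": 0,"ty": 0,"tz": 0,"rx": 0,"ry": 0,"rz": 0,"hand": 1},{"tx": 0,"ty": 0,"tz": 0,"rx": 0,"ry": 0,"rz": 0,"hand": 1},{"tx": 0,"ty": 0,"tz": 0,"rx": 0,"ry": 0,"rz": 0,"hand": 1},{"tx": 0,"ty": 0,"tz": 0,"rx": 0,"ry": 0,"rz": 0,"hand": 1},{"tx": 0,"ty": 0,"tz": 0,"rx": 0,"ry": 0,"rz": 0,"hand": 1},{"tx": 0,"ty": 0,"tz": 0,"rx": 0,"ry": 0,"rz": 0,"hand": 1},{"tx": 0,"ty": 0,"tz": 0,"rx": 0,"ry": 0,"rz": 0,"hand": 1},{"tx": 0,"ty": 0,"tz": 0,"rx": 0,"ry": 0,"rz": 0,"hand": 1}])

```text
time: 22.9
ee_pos: [484.7, 29.2, 135.3]
orientation: [[0.857, -0.207, 0.472], [-0.179, -0.978, -0.104], [0.484, 0.005, -0.875]]
wrist_force: [0.7, 0.5, -0.2]
opening: 13.0
```

```bash
python3 -c "
from tgt import *
go(0,0)"
```

```text
now [484.7  29.2 135.3] tipplate [62.15  4.74 57.32] ori [[1.0, -0.002, -0.019], [0.002, 1.0, 0.007], [0.019, -0.007, 1.0]] open 12.99 F [ 0.4  0.6 -0.5] t 22.9
delta tool [-2.4  3.   9.4] rot deg [ 0.38  1.07 -0.11]
```

Call:
drive_tool(steps=[{"tx": -0.1,"ty": 0.05,"tz": 0.1,"rx": 0,"ry": 0,"rz": 0,"hand": 1},{"tx": -0.1,"ty": 0.05,"tz": 0.1,"rx": 0,"ry": 0,"rz": 0,"hand": 1},{"tx": -0.1,"ty": 0.05,"tz": 0.1,"rx": 0,"ry": 0,"rz": 0,"hand": 1},{"tx": -0.05,"ty": 0,"tz": 0.1,"rx": 0,"ry": 0,"rz": 0,"hand": 1},{"tx": -0.05,"ty": 0,"tz": 0.1,"rx": 0,"ry": 0,"rz": 0,"hand": 1},{"tx": -0.05,"ty": 0,"tz": 0.1,"rx": 0,"ry": 0,"rz": 0,"hand": 1},{"tx": -0.05,"ty": 0,"tz": 0.1,"rx": 0,"ry": 0,"rz": 0,"hand": 1},{"tx": -0.05,"ty": 0,"tz": 0.1,"rx": 0,"ry": 0,"rz": 0,"hand": 1},{"tx": -0.05,"ty": 0,"tz": 0.1,"rx": 0,"ry": 0,"rz": 0,"hand": 1},{"tx": -0.05,"ty": 0,"tz": 0.1,"rx": 0,"ry": 0,"rz": 0,"hand": 1}])

```text
time: 23.73
ee_pos: [485.0, 29.6, 124.0]
orientation: [[0.865, -0.212, 0.454], [-0.181, -0.977, -0.11], [0.467, 0.013, -0.884]]
wrist_force: [-4.5, -1.7, 9.6]
opening: 12.5
```

```bash
python3 -c "
from tgt import *
go(0,0)
o=observe();print(o['qpos'],o['joint_velocities'],o['joint_efforts'])"
```

```text
now [485.   29.6 124. ] tipplate [56.18  4.96 47.44] ori [[0.999, -0.002, -0.038], [0.002, 1.0, 0.016], [0.038, -0.016, 0.999]] open 12.45 F [ 1.3 -2.6 10.4] t 23.7333
delta tool [ 2.9  3.5 -0.6] rot deg [ 0.9   2.16 -0.11]
[ -1.99482694  13.13248547 124.19299481 -19.68694334  16.21305749
  27.69381258] [ 1.01149226  1.8798063  -0.92531829 -3.45398874  0.20895086  4.11187822] [  0.20694951 -28.49636972 -17.40331292  -0.05577814  -2.00763278
  -0.06179309]
```

q5 reads 16.2°, which is the joint's lower limit. That explains the odd responses near this pose, so I'll model the kinematics to see what the insertion needs.

```bash
cat > kin.py <<'E'
from plan import *
def Rx(a): return Ro.from_euler('x',a,degrees=True).as_matrix()
def Ry(a): return Ro.from_euler('y',a,degrees=True).as_matrix()
def Rz(a): return Ro.from_euler('z',a,degrees=True).as_matrix()
def ori(q): return Rz(q[0])@Ry(q[1]+q[2])@Rz(q[3])@Ry(q[4])@Rz(q[5])
E
python3 - <<'E'
from kin import *
o,R,p=st(); q=o['qpos']
q0=[56.1506,19.6336,87.3717,0,73.0733,-8.365];R0=np.array([[.43026,.9027,-.00075],[.9027,-.43026,-.00115],[-.00136,-.00018,-1]])
print(ori(q0).T@R0); print(ori(q).T@R)
for s4 in(1,-1):
  for s6 in(1,-1):
    f=lambda q:Rz(q[0])@Ry(q[1]+q[2])@Rz(s4*q[3])@Ry(q[4])@Rz(s6*q[5])
    print(s4,s6,(f(q0).T@R0).round(2).tolist(),(f(q).T@R).round(2).tolist())
E
```

```text
[[-9.99996404e-01 -3.86138207e-06  3.57154967e-06]
 [ 3.61653022e-06 -9.99995495e-01 -1.73502625e-05]
 [ 2.77159696e-06 -1.95761521e-05  1.00000094e+00]]
[[-1.00000000e+00 -7.58733276e-17 -1.16691710e-16]
 [ 1.65221420e-16 -1.00000000e+00  3.12421327e-16]
 [-2.58126278e-16  3.53640807e-16  1.00000000e+00]]
1 1 [[-1.0, -0.0, 0.0], [0.0, -1.0, -0.0], [0.0, -0.0, 1.0]] [[-1.0, -0.0, -0.0], [0.0, -1.0, 0.0], [-0.0, 0.0, 1.0]]
1 -1 [[-0.96, -0.29, -0.0], [0.29, -0.96, -0.0], [0.0, -0.0, 1.0]] [[-0.57, 0.82, -0.0], [-0.82, -0.57, 0.0], [-0.0, 0.0, 1.0]]
-1 1 [[-1.0, -0.0, 0.0], [0.0, -1.0, -0.0], [0.0, -0.0, 1.0]] [[-0.79, -0.6, -0.14], [0.62, -0.78, -0.13], [-0.03, -0.19, 0.98]]
-1 -1 [[-0.96, -0.29, -0.0], [0.29, -0.96, -0.0], [0.0, -0.0, 1.0]] [[-0.95, 0.3, 0.03], [-0.3, -0.94, -0.19], [-0.03, -0.19, 0.98]]
```

Call:
drive_tool(steps=[{"tx": 0,"ty": 0,"tz": -0.2,"rx": 0,"ry": 0,"rz": 0,"hand": 1},{"tx": 0.1,"ty": 0.1,"tz": -0.1,"rx": 0,"ry": 0,"rz": 0,"hand": 1},{"tx": 0.1,"ty": 0.1,"tz": 0,"rx": 0,"ry": 0,"rz": 0,"hand": 1},{"tx": 0,"ty": 0,"tz": 0,"rx": 0,"ry": 0,"rz": 0,"hand": 1},{"tx": 0,"ty": 0,"tz": 0,"rx": 0,"ry": 0,"rz": 0,"hand": 1},{"tx": 0,"ty": 0,"tz": 0,"rx": 0,"ry": 0,"rz": 0,"hand": 1},{"tx": 0,"ty": 0,"tz": 0,"rx": 0,"ry": 0,"rz": 0,"hand": 1},{"tx": 0,"ty": 0,"tz": 0,"rx": 0,"ry": 0,"rz": 0,"hand": 1},{"tx": 0,"ty": 0,"tz": 0,"rx": 0,"ry": 0,"rz": 0,"hand": 1},{"tx": 0,"ty": 0,"tz": 0,"rx": 0,"ry": 0,"rz": 0,"hand": 1}])

```text
time: 24.57
ee_pos: [484.9, 25.2, 132.0]
orientation: [[0.865, -0.212, 0.454], [-0.181, -0.977, -0.11], [0.467, 0.013, -0.884]]
wrist_force: [0.6, -1.7, -0.7]
opening: 12.7
```

```bash
cat >> kin.py <<'E'
D=[([56.1505982,19.6335969,87.3716783,-.00108048313,73.0732551,-8.36512383],[225.67286664,473.6282887,226.10448918]),
([-1.99482694,13.13248547,124.19299481,-19.68694334,16.21305749,27.69381258],[485.0,29.6,124.0])]
def fk(q,k):
    a1,d1,L2,a3,L3,s,L6=k
    A=q[1]+q[2]
    p=Rz(q[0])@(np.array([a1,0,d1])+Ry(q[1])@[0,0,L2]+Ry(A)@([a3,0,L3]+Rz(q[3])@(np.array([0,s,0])+Ry(q[4])@[0,0,L6])))
    return p, ori(q)@Rz(180)
def calib(D):
    f=lambda k:np.concatenate([fk(q,k)[0]-p for q,p in D])
    best=None
    for L6 in(200,300):
      for L2 in (250,350,450):
        r=least_squares(f,[0,250,L2,0,350,76,L6],x_scale=100)
        if best is None or r.cost<best.cost: best=r
    return best
E
python3 - <<'E'
from tgt import *
from kin import *
go(2,0)
o=observe();print([float(v) for v in o['qpos']],[float(v) for v in o['ee_pos']])
D.append((list(o['qpos']),list(o['ee_pos'])))
r=calib(D);print(r.x.round(1),r.cost,r.fun.round(2))
E
```

```text
now [484.9  25.2 132. ] tipplate [60.89  0.6  53.95] ori [[0.999, -0.002, -0.038], [0.002, 1.0, 0.016], [0.038, -0.016, 0.999]] open 12.72 F [ 0.5 -1.5 -1.1] t 24.5667
delta tool [-1.7 -0.9  4. ] rot deg [ 0.9   2.16 -0.12]
[-2.7445466918034978, 12.089910664944334, 123.72544963618068, -17.046293446284828, 17.487202699443095, 24.368802289993003] [484.92829311408, 25.190008234407305, 132.0088715196573]
[ 56.7 106.4 515.8   3.6 303.8  76.3 273.7] 0.6439676136462866 [ 0.08 -0.06 -0.04 -0.21 -0.36 -0.63  0.23  0.44  0.67]
```

```bash
cat >> kin.py <<'E'
D.append(([-2.7445466918034978, 12.089910664944334, 123.72544963618068, -17.046293446284828, 17.487202699443095, 24.368802289993003],[484.92829311408, 25.190008234407305, 132.0088715196573]))
def ik(k,R,p,q0):
    def f(q):
        a,b=fk(q,k); return np.r_[a-p,Ro.from_matrix(b.T@R).as_rotvec(degrees=True)*3]
    r=least_squares(f,q0,x_scale=10); return r.x,np.abs(r.fun).max()
E
python3 - <<'E'
from tgt import *
from kin import *
k=calib(D).x; q0=D[-1][0]
from numpy import radians as rd
def offs(ry=0,rx=0): return ins()@Ro.from_rotvec([rx,ry,0],degrees=True).as_matrix()
for h in(15,3,0,-9,-18):
  for ry,rx in((0,0),(-2,0),(0,-2),(0,2),(-2,2),(-2,-2)):
    R=offs(ry,rx); tip=p2w([60,1.85,48+h],.5236); X=tip-R[:,2]*24.7
    q,e=ik(k,R,X,q0); print(h,(ry,rx),q.round(1),round(e,2))
E
```

```text
15 (0, 0) [ -3.   10.5 125.7 -17.3  14.7  24.4] 0.0
15 (-2, 0) [ -3.4  10.8 124.9 -13.3  17.   20. ] 0.0
15 (0, -2) [ -0.7  10.8 123.4 -24.6  18.1  33.1] 0.0
15 (0, 2) [ -5.2  10.2 128.9  -6.6  10.8  12.1] 0.0
15 (-2, 2) [ -5.4  10.5 127.8  -4.   13.7   9.3] 0.0
15 (-2, -2) [ -1.3  11.1 122.6 -20.2  20.1  28.3] 0.0
3 (0, 0) [ -3.   12.2 125.7 -19.5  13.1  26.6] 0.0
3 (-2, 0) [ -3.5  12.4 125.  -14.7  15.3  21.5] 0.0
3 (0, -2) [ -0.7  12.5 123.4 -26.9  16.7  35.5] 0.0
3 (0, 2) [ -5.3  12.  129.2  -7.8   8.9  13.2] 0.0
3 (-2, 2) [ -5.5  12.2 128.2  -4.4  11.6   9.7] 0.0
3 (-2, -2) [ -1.4  12.7 122.7 -21.9  18.5  30. ] 0.0
0 (0, 0) [ -3.   12.6 125.7 -20.1  12.7  27.2] 0.0
0 (-2, 0) [ -3.5  12.8 125.1 -15.1  14.8  21.9] 0.0
0 (0, -2) [ -0.6  12.9 123.3 -27.5  16.3  36.2] 0.0
0 (0, 2) [ -5.3  12.4 129.2  -8.2   8.4  13.6] 0.0
0 (-2, 2) [ -5.6  12.6 128.2  -4.6  11.1   9.9] 0.0
0 (-2, -2) [ -1.4  13.1 122.7 -22.3  18.1  30.5] 0.0
-9 (0, 0) [ -2.9  13.9 125.5 -22.1  11.7  29.3] 0.0
-9 (-2, 0) [ -3.5  14.1 125.1 -16.4  13.6  23.2] 0.0
-9 (0, -2) [ -0.6  14.2 123.2 -29.5  15.4  38.3] 0.0
-9 (0, 2) [ -5.4  13.8 129.2  -9.5   7.1  14.9] 0.0
-9 (-2, 2) [ -5.6  13.9 128.4  -5.1   9.6  10.3] 0.0
-9 (-2, -2) [ -1.4  14.4 122.7 -23.8  17.   32.1] 0.0
-18 (0, 0) [ -2.8  15.2 125.3 -24.3  10.8  31.6] 0.0
-18 (-2, 0) [ -3.5  15.4 125.  -17.9  12.5  24.7] 0.0
-18 (0, -2) [ -0.5  15.4 123.  -31.7  14.5  40.6] 0.0
-18 (0, 2) [ -5.4  15.1 129.  -11.3   6.   16.8] 0.0
-18 (-2, 2) [ -5.7  15.2 128.6  -5.7   8.2  10.9] 0.0
-18 (-2, -2) [ -1.4  15.6 122.6 -25.5  16.   33.8] 0.0
```

Run:
```python
from tgt import *
from kin import *
k=calib(D).x
lo=np.array([-145.02,-44.19,2.07,-57.11,16.16,-177.93]);hi=np.array([145.02,115.74,154.8,237.11,152.29,177.93])
rng=np.random.default_rng(0)
for h in(20,0,-18):
    R=ins(); X=p2w([60,1.85,48+h],.5236)-R[:,2]*24.7; sols=[]
    for i in range(150):
        q0=rng.uniform([-60,-44,2,-60,0,-180],[60,115,155,240,150,180])
        q,e=ik(k,R,X,q0)
        if e<.01:
            q=(q+180)%360-180
            if q[3]<-122.9+0: q[3]+=360
            if not any(np.abs((q-s+180)%360-180).max()<1 for s in sols): sols.append(q)
    print(h); [print(s.round(1), ((s>=lo)&(s<=hi)).astype(int)) for s in sols]
```

```text
20
[ -3.    9.8 125.7 -16.5  15.4  23.5] [1 1 1 1 0 1]
[  20.3   82.4 -137.9  209.2  147.1 -126.5] [1 1 0 1 1 1]
[  8.4   9.4 142.7  86.3  -9.9 -68.7] [1 1 1 1 0 1]
[  -3.    81.9 -127.3   15.6 -163.8   22.6] [1 1 0 1 0 1]
[ 176.8  -20.  -111.3  167.1   19.4   19.6] [0 1 0 1 1 1]
[-165.1  -19.6 -126.5  -63.3  -14.5  -94.1] [0 1 0 0 0 1]
[-165.4  -91.7  125.2   64.7  165.8  -92.8] [0 0 1 1 0 1]
[-161.8  -91.4  102.8  -44.5 -159.2  163.9] [0 0 1 1 0 1]
0
[ -3.   12.6 125.7 -20.1  12.7  27.2] [1 1 1 1 0 1]
[  2.9  12.3 142.3  62.2  -8.2 -49.2] [1 1 1 1 0 1]
[  19.3   85.2 -138.9  210.   149.  -126.1] [1 1 0 1 1 1]
[   0.9   85.8 -120.3   50.9 -171.9   61.5] [1 1 0 1 0 1]
[  -3.1   84.7 -127.5   18.4 -166.3   25.3] [1 1 0 1 0 1]
[-168.8  -21.8 -127.8  -77.9  -11.5  -82.2] [0 1 0 0 0 1]
[   6.4   86.6 -117.    79.6 -170.9   95.3] [1 1 0 1 0 1]
[-167.4  -94.2  126.    71.2  167.5  -87.9] [0 0 1 1 0 1]
[ 176.7  -22.3 -111.3  165.8   17.2   20.9] [0 1 0 1 1 1]
[-162.2  -93.7  103.7  -41.5 -158.2  166.7] [0 0 1 1 0 1]
-18
[   8.5   89.2 -117.3   91.6 -170.1  109.2] [1 1 0 1 0 1]
[ -2.8  15.2 125.3 -24.3  10.8  31.6] [1 1 1 1 0 1]
[ -0.2  15.1 141.   45.9  -8.  -35.6] [1 1 1 1 0 1]
[  18.5   87.7 -139.8  211.1  150.9 -125.5] [1 1 0 1 1 1]
[-172.6  -23.8 -128.1  -93.6   -9.4  -69.7] [0 1 0 0 0 1]
[-162.5  -95.7  104.3  -38.9 -157.2  169.2] [0 0 1 1 0 1]
[ 176.5  -24.4 -111.1  164.3   15.3   22.3] [0 1 0 1 0 1]
[-169.6  -96.4  126.6   79.4  169.   -81.5] [0 0 1 1 0 1]
```

No branch reaches exact squareness inside q5's range. A lean of about 2° per axis stays inside it and within the hole's clearance, and gravity plus a final push from above can seat the pin. Continue with that lean.

```bash
cat > g.py <<'E'
from kin import *
import sys
def g(x=60,y=1.85,h=0,rx=-2,ry=-2,tip=24.7):
    o,R,p=st(); T=ins(); Rt=T@Ro.from_rotvec([rx,ry,0],degrees=True).as_matrix()
    tp=p+R[:,2]*tip; tgt=p2w([x,y,48+h],.5236)
    print('t',o['time'],'TIP plate',w2p(tp,.5236).round(2),'err rot(now vs square)',Ro.from_matrix(T.T@R).as_rotvec(degrees=True).round(2),'open',round(o['opening'],2),'Fpl',(pl(.5236).T@o['wrist_force']).round(1),'q',o['qpos'].round(1))
    print('tip delta tool mm',(R.T@(tgt-tp)).round(1),'rot to go',Ro.from_matrix(R.T@Rt).as_rotvec(degrees=True).round(2))
if __name__=='__main__': g(*[float(a) for a in sys.argv[1:]])
E
python3 g.py
```

```text
t 24.5667 TIP plate [60.89  0.6  53.95] err rot(now vs square) [-0.9  -2.16  0.12] open 12.72 Fpl [ 0.5 -1.5 -1.1] q [ -2.7  12.1 123.7 -17.   17.5  24.4]
tip delta tool mm [-0.7 -1.3  6. ] rot to go [-1.1   0.17 -0.1 ]
```

Call:
drive_tool(steps=[{"tx": -0.1,"ty": -0.1,"tz": 0.1,"rx": -0.1,"ry": 0,"rz": 0,"hand": 1},{"tx": -0.1,"ty": -0.1,"tz": 0.1,"rx": -0.1,"ry": 0,"rz": 0,"hand": 1},{"tx": 0,"ty": 0,"tz": 0.1,"rx": 0,"ry": 0,"rz": 0,"hand": 1},{"tx": 0,"ty": 0,"tz": 0.1,"rx": 0,"ry": 0,"rz": 0,"hand": 1},{"tx": 0,"ty": 0,"tz": 0.1,"rx": 0,"ry": 0,"rz": 0,"hand": 1},{"tx": 0,"ty": 0,"tz": 0,"rx": 0,"ry": 0,"rz": 0,"hand": 1},{"tx": 0,"ty": 0,"tz": 0,"rx": 0,"ry": 0,"rz": 0,"hand": 1},{"tx": 0,"ty": 0,"tz": 0,"rx": 0,"ry": 0,"rz": 0,"hand": 1},{"tx": 0,"ty": 0,"tz": 0,"rx": 0,"ry": 0,"rz": 0,"hand": 1},{"tx": 0,"ty": 0,"tz": 0,"rx": 0,"ry": 0,"rz": 0,"hand": 1}])

```text
time: 25.4
ee_pos: [486.0, 28.9, 124.9]
orientation: [[0.864, -0.218, 0.455], [-0.179, -0.976, -0.127], [0.471, 0.028, -0.882]]
wrist_force: [-0.1, 0.3, 0.8]
opening: 12.4
```

```bash
python3 g.py
```

```text
t 25.4 TIP plate [57.75  4.03 47.68] err rot(now vs square) [-1.87 -1.88  0.01] open 12.4 Fpl [0.3 0.3 0.8] q [ -1.2  13.3 123.9 -24.1  16.8  32.6]
tip delta tool mm [ 2.2  2.2 -0.3] rot to go [-0.13 -0.11 -0.01]
```

Call:
drive_tool(steps=[{"tx": 0.12,"ty": 0.12,"tz": 0.03,"rx": 0,"ry": 0,"rz": 0,"hand": 1},{"tx": 0.1,"ty": 0.1,"tz": 0.05,"rx": 0,"ry": 0,"rz": 0,"hand": 1},{"tx": 0,"ty": 0,"tz": 0.05,"rx": 0,"ry": 0,"rz": 0,"hand": 1},{"tx": 0,"ty": 0,"tz": 0.05,"rx": 0,"ry": 0,"rz": 0,"hand": 1},{"tx": 0,"ty": 0,"tz": 0.1,"rx": 0,"ry": 0,"rz": 0,"hand": 1},{"tx": 0,"ty": 0,"tz": 0.1,"rx": 0,"ry": 0,"rz": 0,"hand": 1},{"tx": 0,"ty": 0,"tz": 0.1,"rx": 0,"ry": 0,"rz": 0,"hand": 1},{"tx": 0,"ty": 0,"tz": 0.1,"rx": 0,"ry": 0,"rz": 0,"hand": 1},{"tx": 0,"ty": 0,"tz": 0.1,"rx": 0,"ry": 0,"rz": 0,"hand": 1},{"tx": 0,"ty": 0,"tz": 0.1,"rx": 0,"ry": 0,"rz": 0,"hand": 1}])

```text
time: 26.23
ee_pos: [495.1, 24.7, 114.2]
orientation: [[0.87, -0.218, 0.443], [-0.18, -0.976, -0.126], [0.459, 0.03, -0.888]]
wrist_force: [-3.0, 1.8, -0.8]
opening: 12.7
```

```bash
python3 g.py
```

```text
t 26.2333 TIP plate [60.49  1.72 33.49] err rot(now vs square) [-1.92 -2.65 -0.03] open 12.72 Fpl [-3.2  1.1  0.9] q [ -1.9  15.4 122.9 -23.4  16.2  31.3]
tip delta tool mm [ -1.2   0.4 -14.5] rot to go [-0.08  0.65  0.05]
```

The pin dropped into the hole: the tip is now 14.5 mm below the block top. q5 is at its limit, so I'll release, back off and press the nose home from above.

Call:
drive_tool(steps=[{"tx": 0,"ty": 0,"tz": 0,"rx": 0,"ry": 0,"rz": 0,"hand": 0.65},{"tx": 0,"ty": 0,"tz": 0,"rx": 0,"ry": 0,"rz": 0,"hand": 0.65},{"tx": 0,"ty": 0,"tz": 0,"rx": 0,"ry": 0,"rz": 0,"hand": 0.65},{"tx": 0,"ty": 0,"tz": 0,"rx": 0,"ry": 0,"rz": 0,"hand": 0.65},{"tx": 0,"ty": 0,"tz": 0,"rx": 0,"ry": 0,"rz": 0,"hand": 0.65},{"tx": 0,"ty": 0,"tz": -0.3,"rx": 0,"ry": 0,"rz": 0,"hand": 0.65},{"tx": 0,"ty": 0,"tz": -0.5,"rx": 0,"ry": 0,"rz": 0,"hand": 0.65},{"tx": 0,"ty": 0,"tz": -0.5,"rx": 0,"ry": 0,"rz": 0,"hand": 0.65},{"tx": 0,"ty": 0,"tz": -0.5,"rx": 0,"ry": 0,"rz": 0,"hand": 0.65},{"tx": 0,"ty": 0,"tz": -0.5,"rx": 0,"ry": 0,"rz": 0,"hand": 0.65}])

```text
time: 27.07
ee_pos: [475.7, 30.1, 157.3]
orientation: [[0.869, -0.218, 0.444], [-0.18, -0.976, -0.126], [0.461, 0.029, -0.887]]
wrist_force: [-0.6, 0.2, 0.1]
opening: 32.1
```

```bash
python3 g.py
python3 - <<'E'
from h import *
a=snap('side','side6')
cv2.imwrite('pics/c9.png',cv2.cvtColor(cv2.resize(a['img'][150:250,205:325],None,fx=5,fy=5,interpolation=cv2.INTER_CUBIC),cv2.COLOR_RGB2BGR))
E
```

```text
t 27.0667 TIP plate [64.66  3.11 80.95] err rot(now vs square) [-1.89 -2.56 -0.01] open 32.09 Fpl [-0.5  0.   0.4] q [ -1.1   8.7 122.2 -17.2  23.3  25.4]
tip delta tool mm [-3.2  0.2 33.1] rot to go [-0.11  0.56  0.02]
```

View pics/c9.png

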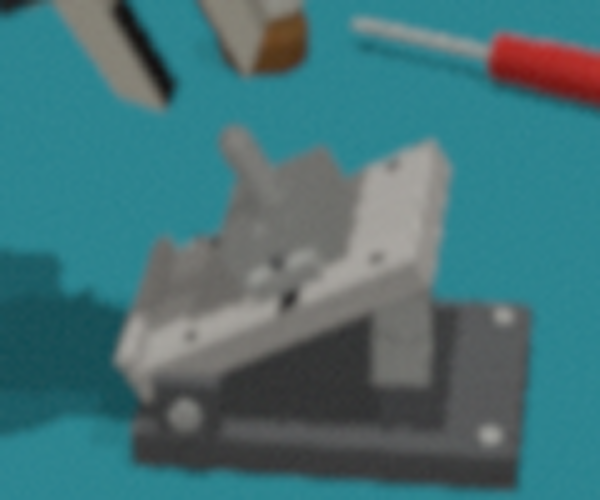

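The pin stands in the block (head from crop (235,130) to (270,190)). The fingers are clear of it and the stack is upright. Close the fingers and measure the nose height.

Call:
drive_tool(steps=[{"tx": -0.2,"ty": 0.05,"tz": -0.3,"rx": 0,"ry": 0,"rz": 0,"hand": 1},{"tx": -0.2,"ty": 0.05,"tz": -0.3,"rx": 0,"ry": 0,"rz": 0,"hand": 1},{"tx": 0,"ty": 0,"tz": 0,"rx": 0,"ry": 0,"rz": 0,"hand": 1},{"tx": 0,"ty": 0,"tz": 0,"rx": 0,"ry": 0,"rz": 0,"hand": 1},{"tx": 0,"ty": 0,"tz": 0,"rx": 0,"ry": 0,"rz": 0,"hand": 1},{"tx": 0,"ty": 0,"tz": 0,"rx": 0,"ry": 0,"rz": 0,"hand": 1},{"tx": 0,"ty": 0,"tz": 0,"rx": 0,"ry": 0,"rz": 0,"hand": 1},{"tx": 0,"ty": 0,"tz": 0,"rx": 0,"ry": 0,"rz": 0,"hand": 1},{"tx": 0,"ty": 0,"tz": 0,"rx": 0,"ry": 0,"rz": 0,"hand": 1},{"tx": 0,"ty": 0,"tz": 0,"rx": 0,"ry": 0,"rz": 0,"hand": 1}], newtons=40)

```text
time: 27.95
ee_pos: [461.7, 31.4, 166.2]
orientation: [[0.868, -0.217, 0.447], [-0.18, -0.976, -0.125], [0.463, 0.028, -0.886]]
wrist_force: [0.5, 0.1, -0.5]
opening: 0.2
```

Run:
```python
from g import *
g(60,1.85,0,-2,-2,0)
s=snap('side','side7')
P=cloud(s,[430,-30,60],[540,70,140])
# side-camera base frame
b=np.array([469.85,26.65,3.45]);R=Ro.from_euler('z',-.2025).as_matrix()@Ro.from_euler('y',-.5236).as_matrix()
Q=(P-b-[0,0,30])@R
k=(abs(Q[:,0]-60)<12)&(abs(Q[:,1]-2)<14)&(Q[:,2]>52)&(Q[:,2]<92); q=Q[k]; print(len(q),q[:,2].max(),np.sort(q[:,2])[-8:].round(1),q.mean(0).round(1))
for z in range(50,90,4):
    a=q[(q[:,2]>=z)&(q[:,2]<z+4)]; print(z,len(a),a.mean(0).round(1) if len(a) else '', (a[:,0].min().round(1),a[:,0].max().round(1)) if len(a) else '')
```

```text
t 27.95 TIP plate [ 58.13   2.38 120.28] err rot(now vs square) [-1.84 -2.42 -0.01] open 0.25 Fpl [ 0.1  0.2 -0.7] q [ -0.9   6.3 123.3 -16.6  24.4  24.8]
tip delta tool mm [ 4.9 -1.8 72.1] rot to go [-0.16  0.42  0.02]
102 82.68176478211734 [80.8 81.2 81.6 81.9 82.1 82.4 82.5 82.7] [62.6 -1.9 67.5]
50 9 [63.2 -1.5 52.8] (np.float64(52.4), np.float64(69.1))
54 12 [62.8 -2.5 56.1] (np.float64(56.4), np.float64(67.2))
58 14 [62.7 -1.6 60.2] (np.float64(55.4), np.float64(67.8))
62 11 [62.5 -3.4 64.6] (np.float64(54.7), np.float64(67.7))
66 12 [62.4 -1.3 67.6] (np.float64(54.4), np.float64(67.6))
70 15 [62.8 -1.9 72.2] (np.float64(56.0), np.float64(67.8))
74 12 [62.1 -2.7 76.5] (np.float64(54.2), np.float64(67.3))
78 13 [61.9 -0.8 80. ] (np.float64(57.1), np.float64(67.1))
82 4 [63.8 -0.8 82.4] (np.float64(61.7), np.float64(66.2))
86 0
```

Nose top is at plate z about 82.7 (home is 83), so the pin appears to have slid home. Press it firmly to make sure.

Call:
drive_tool(steps=[{"tx": 0,"ty": 0,"tz": 0.3,"rx": 0,"ry": 0,"rz": 0,"hand": 1},{"tx": 0,"ty": 0,"tz": 0.3,"rx": 0,"ry": 0,"rz": 0,"hand": 1},{"tx": 0,"ty": 0,"tz": 0.3,"rx": 0,"ry": 0,"rz": 0,"hand": 1},{"tx": 0,"ty": 0,"tz": 0.2,"rx": 0,"ry": 0,"rz": 0,"hand": 1},{"tx": 0,"ty": 0,"tz": 0.1,"rx": 0,"ry": 0,"rz": 0,"hand": 1},{"tx": 0,"ty": 0,"tz": 0,"rx": 0,"ry": 0,"rz": 0,"hand": 1},{"tx": 0,"ty": 0,"tz": 0,"rx": 0,"ry": 0,"rz": 0,"hand": 1},{"tx": 0,"ty": 0,"tz": 0,"rx": 0,"ry": 0,"rz": 0,"hand": 1},{"tx": 0,"ty": 0,"tz": 0,"rx": 0,"ry": 0,"rz": 0,"hand": 1},{"tx": 0,"ty": 0,"tz": 0,"rx": 0,"ry": 0,"rz": 0,"hand": 1}])

```text
time: 28.83
ee_pos: [473.5, 28.0, 141.7]
orientation: [[0.869, -0.218, 0.445], [-0.18, -0.976, -0.125], [0.461, 0.028, -0.887]]
wrist_force: [-1.2, 0.1, 0.3]
opening: 0.1
```

```bash
python3 g.py 60 1.85 35 -2 -2 0
```

```text
t 28.8333 TIP plate [56.52  1.42 92.93] err rot(now vs square) [-1.85 -2.52 -0.01] open 0.09 Fpl [-0.9 -0.2  0.9] q [ -1.5  10.2 123.9 -19.2  20.2  27.2]
tip delta tool mm [ 3.9 -0.7  9.8] rot to go [-0.14  0.52  0.02]
```

Call:
drive_tool(steps=[{"tx": 0.15,"ty": 0,"tz": 0.05,"rx": 0,"ry": 0,"rz": 0,"hand": 1},{"tx": 0.15,"ty": 0,"tz": 0.05,"rx": 0,"ry": 0,"rz": 0,"hand": 1},{"tx": 0,"ty": 0,"tz": 0.1,"rx": 0,"ry": 0,"rz": 0,"hand": 1},{"tx": 0,"ty": 0,"tz": 0.1,"rx": 0,"ry": 0,"rz": 0,"hand": 1},{"tx": 0,"ty": 0,"tz": 0.1,"rx": 0,"ry": 0,"rz": 0,"hand": 1},{"tx": 0,"ty": 0,"tz": 0.1,"rx": 0,"ry": 0,"rz": 0,"hand": 1},{"tx": 0,"ty": 0,"tz": 0.1,"rx": 0,"ry": 0,"rz": 0,"hand": 1},{"tx": 0,"ty": 0,"tz": 0.1,"rx": 0,"ry": 0,"rz": 0,"hand": 1},{"tx": 0,"ty": 0,"tz": 0.1,"rx": 0,"ry": 0,"rz": 0,"hand": 1},{"tx": 0,"ty": 0,"tz": 0.1,"rx": 0,"ry": 0,"rz": 0,"hand": 1}])

```text
time: 29.67
ee_pos: [487.3, 25.1, 135.3]
orientation: [[0.864, -0.217, 0.455], [-0.178, -0.976, -0.127], [0.471, 0.028, -0.882]]
wrist_force: [-26.2, 5.2, 37.2]
opening: 0.2
```

```bash
python3 g.py 60 1.85 35 -2 -2 0
```

```text
t 29.6667 TIP plate [65.53  1.43 80.3 ] err rot(now vs square) [-1.83 -1.9  -0.05] open 0.22 Fpl [-4.5 -0.2 45.6] q [ -1.8  12.1 123.1 -20.7  18.4  28.4]
tip delta tool mm [-5.6 -0.3 -2.5] rot to go [-0.17 -0.1   0.05]
```

A 46 N press square to the face, with no further give and a height matching home. Back away and check both views.

Call:
drive_tool(steps=[{"tx": 0,"ty": 0,"tz": -0.3,"rx": 0,"ry": 0,"rz": 0,"hand": 1},{"tx": 0,"ty": 0,"tz": -0.6,"rx": 0,"ry": 0,"rz": 0,"hand": 1},{"tx": 0,"ty": 0,"tz": -1,"rx": 0,"ry": 0,"rz": 0,"hand": 1},{"tx": 0,"ty": 0,"tz": -1,"rx": 0,"ry": 0,"rz": 0,"hand": 1},{"tx": 0,"ty": 0,"tz": -1,"rx": 0,"ry": 0,"rz": 0,"hand": 1},{"tx": 0,"ty": -0.5,"tz": -0.8,"rx": 0,"ry": -0.4,"rz": 0,"hand": 1},{"tx": 0,"ty": -1,"tz": -0.5,"rx": 0,"ry": -0.4,"rz": 0,"hand": 1},{"tx": 0,"ty": -1,"tz": -0.5,"rx": 0,"ry": -0.4,"rz": 0,"hand": 1},{"tx": 0,"ty": -1,"tz": -0.3,"rx": 0,"ry": -0.4,"rz": 0,"hand": 1},{"tx": 0,"ty": -1,"tz": 0,"rx": 0,"ry": -0.4,"rz": 0,"hand": 1}])

```text
time: 30.5
ee_pos: [447.9, 129.4, 243.6]
orientation: [[0.931, -0.221, 0.289], [-0.203, -0.975, -0.094], [0.303, 0.029, -0.953]]
wrist_force: [0.3, -0.1, 0.2]
opening: 0.6
```

Call:
drive_tool(steps=[{"tx": 0,"ty": -1,"tz": 0,"rx": 0,"ry": 0,"rz": 0,"hand": 1},{"tx": 0,"ty": -1,"tz": 0,"rx": 0,"ry": 0,"rz": 0,"hand": 1},{"tx": 0,"ty": -1,"tz": 0,"rx": 0,"ry": 0,"rz": 0,"hand": 1},{"tx": 0,"ty": -1,"tz": 0,"rx": 0,"ry": 0,"rz": 0,"hand": 1},{"tx": 0,"ty": -1,"tz": 0,"rx": 0,"ry": 0,"rz": 0,"hand": 1},{"tx": 0,"ty": -0.5,"tz": 0,"rx": 0,"ry": 0,"rz": 0,"hand": 1},{"tx": 0,"ty": 0,"tz": 0,"rx": 0,"ry": 0,"rz": 0,"hand": 1},{"tx": 0,"ty": 0,"tz": 0,"rx": 0,"ry": 0,"rz": 0,"hand": 1},{"tx": 0,"ty": 0,"tz": 0,"rx": 0,"ry": 0,"rz": 0,"hand": 1},{"tx": 0,"ty": 0,"tz": 0,"rx": 0,"ry": 0,"rz": 0,"hand": 1}])

```text
time: 31.33
ee_pos: [474.3, 243.3, 238.0]
orientation: [[0.932, -0.22, 0.287], [-0.2, -0.975, -0.096], [0.301, 0.032, -0.953]]
wrist_force: [-0.3, 0.7, 0.3]
opening: 0.4
```

Run:
```python
from g import *
g()
s=snap('side','side8');a=snap('top','top8')
def up(s,x,y,w,h,k): return cv2.cvtColor(cv2.resize(s['img'][y:y+h,x:x+w],None,fx=k,fy=k,interpolation=cv2.INTER_CUBIC),cv2.COLOR_RGB2BGR)
cv2.imwrite('pics/d1.png',np.hstack([up(s,215,150,100,100,4),up(a,240,175,100,100,4)]))
cv2.imwrite('pics/d2.png',up(s,150,120,240,250,2.4))
for nm,b,yaw in((s,[469.85,26.65,3.45],-.2025),(a,[470.85,28.95,4.15],-.2065)):
    P=cloud(nm,[430,-30,60],[540,70,140]); R=Ro.from_euler('z',yaw).as_matrix()@Ro.from_euler('y',-.5236).as_matrix()
    Q=(P-np.array(b)-[0,0,30])@R; k=(abs(Q[:,0]-60)<12)&(abs(Q[:,1]-2)<12)&(Q[:,2]>51)
    print('nose top',np.sort(Q[k][:,2])[-6:].round(1),Q[k&(Q[:,2]>70)].mean(0).round(1))
for nm in(['top8'],['side8']):
    r,f=fit2(nm,[470,27,-.2,.53]); print(nm,np.round(r.x[:5],3))
```

```text
t 31.3333 TIP plate [ 62.18 211.56 173.59] err rot(now vs square) [ -2.08 -12.5    0.19] open 0.35 Fpl [-0.2  0.6  0.5] q [ 26.2  14.1  95.8 -14.5  58.3  45. ]
tip delta tool mm [ 26.6 205.  130.5] rot to go [ 8.000e-02  1.051e+01 -1.000e-02]
nose top [81.2 81.3 81.3 82.  82.2 82.3] [61.5 -0.9 76.5]
nose top [82.6 82.7 83.  83.1 84.7 84.8] [62.2  2.3 78.5]
['top8'] [ 4.70811e+02  2.94040e+01 -2.01000e-01  5.21000e-01  6.63000e-01]
['side8'] [ 4.69811e+02  2.66920e+01 -2.00000e-01  5.19000e-01  1.32500e+00]
```

View pics/d1.png

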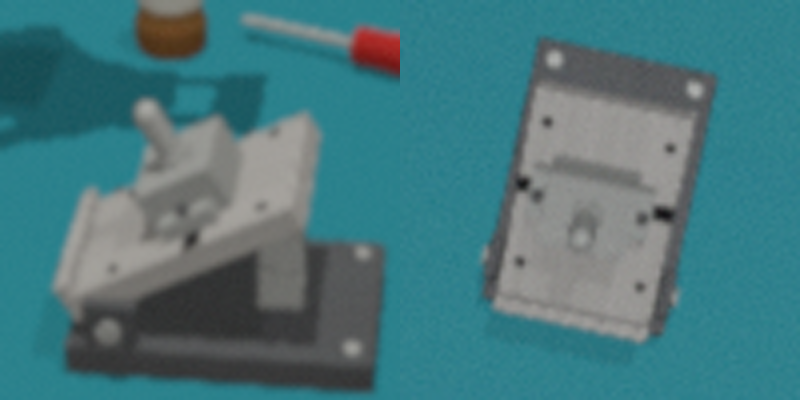

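View pics/d2.png

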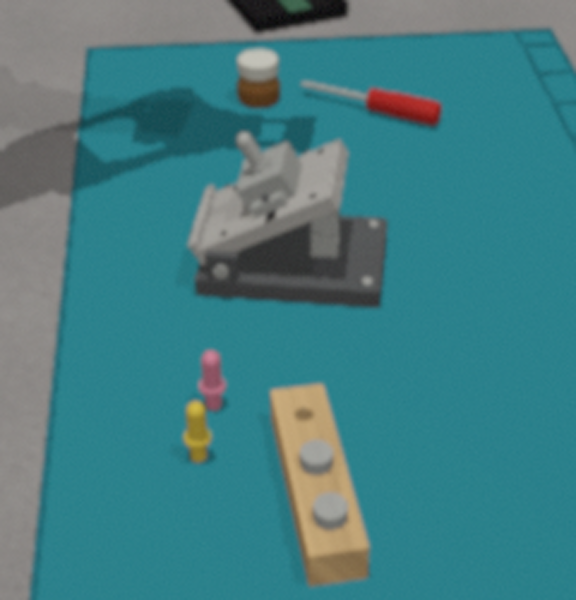

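Both views show the pin square in the block with its collar on the block top and nose height 82–83 mm (home is 83). Tilt is 0.52, the stack is upright, the jar, driver and buttons are untouched, and the arm is clear. Hand in.

```bash
python3 -c "
from plant import workorder,observe
print(observe()['time'],observe()['wrist_force']); print(workorder.close_job())"
```

```text
31.4333 [-0.26834381 -0.08325674  0.54742202]
the job is handed in; nothing more can be done
None
```

The job is done and handed in at 31.4 s; no verdict was reported.

**What I did**
- **Plate:** I pushed it down with closed fingers until it was solid at about 53 N. Later camera fits put the tilt at 0.52 rad, with the roller on the upright stack.
- **Pin pick-up:** I took the grey bullet-nosed pin from the rack. I regripped it once, about 3 mm lower, because the first grip sat at the nose's shoulder.
- **Insertion:** I touched the block top with the pin, then slid it until it dropped into the hole. I let go with the tip 14.5 mm in, closed the fingers and pressed the nose with about 46 N.

**Last checks**
- **Seating:** The top of the nose reads 82.3 mm in the side view and about 83–84.8 mm in the top view, against 83 mm when fully home. The collar looks seated on the block.
- **Surroundings:** The buttons, jar and screwdriver look undisturbed in the last pictures. The wrist force was about zero, with the arm well clear.

**What disagreed**
- **Joint 5:** It sat at its lower limit of 16.16° during insertion, with a lowest reading of 16.2°. The tool therefore leaned about 2–3° off square, which is why I finished the insertion by pressing from above.
- **Cameras:** The two views differ by about 2 mm in y. I measured the pin and the hole with the same camera so that this cancelled out.
- **Press height:** When I pressed the nose, the fingertips read 80.3 mm instead of 83 mm. I put this down to the height calibration and to touching about 5 mm off the nose centre.

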